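Make up the nursery and bathroom cleaning caddies

ROBOT

A 6-joint arm with a two-finger parallel gripper is mounted at the origin on the work surface. World frame = base frame: x ahead of the robot, y to its left, z up, the work surface at z = 0. Lengths are in mm, angles in rad, forces in N, time in s.
With the tool pointing down it reaches from about 425 to 950 mm from the base axis. Payload 3.5 kg.
Tool frame: the origin (TCP) lies between the finger pads; the fingertips stand 19 mm ahead of it and the grasp point (between the pads) is the TCP (robot.tip_reach is the y of the fingertips in the tool frame, in mm); y points along the fingers, x is the direction in which the jaws open and shut, and the axes are right-handed (so a half turn about y gives the same grasp; the last joint's range is limited). The gripper opens to 85 mm and grips with 20 to 120 N. Pads are 22 mm wide; open, the fingers measure 114 mm over their backs; the gripper's body (76 mm by 85 mm) begins 54 mm behind the grasp point. The pads swing forward as they close: fully open they stand 13 mm farther back than shut.
Start: joints at [-1.305, 0.286, 1.577, -0, 1.279, -0.15], TCP at [272.668, -617.461, 210.825] pointing down, gripper open.
Joint ranges: [-2.77, 2.77], [-0.9, 2.22], [0.21, 2.48], [-1.53, 4.67], [0.24, 2.81], [-2.84, 2.84]. Speed limits (rad/s): [2.79, 2.79, 3.14, 3.14, 3.14, 3.14].

INTERFACE

Orientations are given as a unit quaternion [x, y, z, w].
In Python, from station import robot gives the robot as it stands. The module is installed in compiled form; this text tells all that it offers.
- The arm moves only by the tool carry_out, never from a script. Its argument "plan" is a list of rows, each an object of numbers: "tx", "ty", "tz": the shift along the tool's x, y, z in mm; "ax", "ay", "az": the turn, a rotation vector about the tool's x, y, z in degrees; "jaw": the opening in per cent of the stroke, from 0 (shut) to 100 (fully open). In form: [{"tx": .., "ty": .., "tz": .., "ax": .., "ay": .., "az": .., "jaw": ..}, ...]. A call has 1 to 20 rows; each row shifts and turns the commanded pose from where the row before left it, along the tool's axes as they then stand; what a row does not reach is not made up. A row lasts 1/12 s, in which the tool goes at most 41.7 mm and 7.16 degrees, less where a joint would pass 70% of its speed; a pose out of reach is approached as far as the arm can. A call is refused whole if a number of a shift passes 41.7 or a number of a turn 7.16, either way. A call with a gripper value outside its range is refused whole. The fingers move at their own pace and stop on an object; the grip force is fixed at half the most. Time passes only in rows, so rows that do not move let the fingers close. It gives the time, the measured TCP pose, the force and the opening at its end, in the units of the state.
- robot.read_state(): the state, without advancing time (a new reading comes with each control period).
- robot.read_camera(name): name is "scene" or "top" or "wrist"; returns the picture (420x560x3 uint8, blue, green, red); there is no depth.
- robot.camera_info(name): a dict with "fx", "fy", "cx", "cy" (pixels), "T" (4x4, takes a point from camera to world coordinates). Camera axes: x right, y down, z forward; pixel columns grow to the right and rows downward; lengths in mm; the calibration is good to about 2 mm. A picture is of the moment at which its call begins: read the wrist's pose just before it. camera_info takes no time and is no camera call; for the wrist camera it gives the pose at the moment of the call.
- robot.hand_in(): hands the job in, once; it reports no verdict.
The state is a dict: "clock": time; "qpos": joint angles; "joint_velocities": joint speeds; "effort": joint torques, N m; "tcp_pos": TCP position; "tcp_rot": TCP orientation; "wrist_force": force on the tool from outside, world axes, zero at the start; "torque": the same for the moment, N m; "opening": finger opening in mm.
Only numpy, scipy, OpenCV 4.12 (cv2) and the standard library are available. Lean on these libraries where they do the work, as an engineer would, in place of code of your own. Each camera call takes 0.05 s, during which the arm holds its last target.

TASK

Make up the two cleaning kits from the stock on the shelf: into the yellow nursery caddy go the white bottle brush (with its drip cup), the clear jar with the red lid and the green washing-up liquid; into the blue bathroom caddy go the turquoise spray bottle and the white scouring-cream bottle with the orange cap. Stand each thing upright on the floor of a bay of its own, setting it down rather than dropping it and without knocking anything over. Leave the white spray bottle with the black head and the jar with the black lid standing where they are.

Things in the scene. Friction and masses are not known exactly. Their poses are not given: they have to be found in the camera images.
- turquoise_spray_center (a point): Turquoise trigger-spray bottle, white head, 165 mm tall. Loose, upright. Point: on its axis, half-way up (82.5 mm). Round body 56 mm across to 82 mm up, collar 25 mm; head from 135 to 165 mm up is a block 26 mm wide (its y), 50 mm long (its x, about centred): grip across the 26 mm, 150 mm up. Nozzle and trigger point to its -x, reaching 45 mm from the axis. 0.2 kg.
- cream_bottle_center (a point): Scouring-cream bottle: round, white with an orange band and a wide orange cap, 140 mm tall. Loose, upright. Point: on its axis, half-way up (70 mm). Body 54 to 58 mm across; cap 35 mm across from 110 to 140 mm up. 0.25 kg.
- bottle_brush_center (a point): White plastic bottle brush parked head-down in its white drip cup, handle up (clipped together, they move as one), 165 mm tall. Loose, upright. Point: on its axis, half-way up (82.5 mm). Cup 58 mm across, 50 mm high; bristles 46 mm across to 90 mm up; round handle 21 mm across from 130 to 156 mm up. 0.12 kg.
- red_jar_center (a point): Clear round jar, closed and empty, with a RED screw lid, 135 mm tall. Loose, upright. Point: on its axis, half-way up (67.5 mm). Jar 62 mm across to 94 mm up, neck 52 mm; lid 60 mm across from 111 to 135 mm up. 0.16 kg.
- green_bottle_center (a point): Green waisted washing-up-liquid bottle, white push-pull cap, 150 mm tall. Loose, upright. Point: on its axis, half-way up (75 mm). Body 60 mm across at most; cap 28 mm across from 114 to 140 mm up, with a 16 mm spout on top. 0.25 kg.
- yellow_caddy: Yellow caddy: fixed open square carrier 192 x 192 mm, 85 mm high, walls and floor 4 mm. A cross of full-height dividers makes four empty bays, 90 x 90 mm inside, centred at x = +-47, y = +-47 mm in its frame; one thing to a bay. Origin: centre of the underside; z up, x and y along the walls. A wire handle lies folded round the rim's outside (71 mm up, to x = 111, y = +-105 mm).
- blue_caddy: Blue caddy: fixed open square carrier 192 x 192 mm, 85 mm high, walls and floor 4 mm. A cross of full-height dividers makes four empty bays, 90 x 90 mm inside, centred at x = +-47, y = +-47 mm in its frame; one thing to a bay. Origin: centre of the underside; z up, x and y along the walls. A wire handle lies folded round the rim's outside (71 mm up, to x = 111, y = +-105 mm).
- white_spray_center (a point): In no kit, stays where it is: a spray bottle of the shape and size of the turquoise one, but white with a black head. Loose, upright. Point: on its axis, half-way up (82.5 mm).
- black_jar_center (a point): In no kit, stays where it is: a jar of the shape and size of the red-lidded one, but with a BLACK lid. Loose, upright. Point: on its axis, half-way up (67.5 mm).
Not all that is in view belongs to the job. Leave any pink look-alike of the part that bears white_spray_center alone.

How it is judged (in metres and radians):
At the end, for the whole second after the job is handed in: Each of the five things in a bay of its own caddy, within 8 mm of its floor, upright within 0.15 rad, released and at rest; the white spray bottle and the black-lidded jar upright within 0.15 rad and within 30 mm of where they began (x of turquoise_spray_center in the frame of blue_caddy between -0.08 and 0.08 m and y of turquoise_spray_center in the frame of blue_caddy between -0.08 and 0.08 m and z of turquoise_spray_center in the frame of blue_caddy between 0.0765 and 0.0945 m and angle between each of turquoise_spray_center, cream_bottle_center, bottle_brush_center, red_jar_center, green_bottle_center, white_spray_center, black_jar_center's own z axis and vertical below 0.15 rad and linear speed of each of turquoise_spray, cream_bottle, bottle_brush, red_jar, green_bottle below 0.02 m/s and angular speed of each of turquoise_spray, cream_bottle, bottle_brush, red_jar, green_bottle below 0.2 rad/s and x of cream_bottle_center in the frame of blue_caddy between -0.08 and 0.08 m and y of cream_bottle_center in the frame of blue_caddy between -0.08 and 0.08 m and z of cream_bottle_center in the frame of blue_caddy between 0.064 and 0.082 m and x of bottle_brush_center in the frame of yellow_caddy between -0.08 and 0.08 m and y of bottle_brush_center in the frame of yellow_caddy between -0.08 and 0.08 m and z of bottle_brush_center in the frame of yellow_caddy between 0.0765 and 0.0945 m and x of red_jar_center in the frame of yellow_caddy between -0.08 and 0.08 m and y of red_jar_center in the frame of yellow_caddy between -0.08 and 0.08 m and z of red_jar_center in the frame of yellow_caddy between 0.0615 and 0.0795 m and x of green_bottle_center in the frame of yellow_caddy between -0.08 and 0.08 m and y of green_bottle_center in the frame of yellow_caddy between -0.08 and 0.08 m and z of green_bottle_center in the frame of yellow_caddy between 0.069 and 0.087 m and distance of each of white_spray_center, black_jar_center from where it was at the start of the episode below 0.03 m); the robot touches nothing.
It fails at once if the white-and-black spray bottle or the black-lidded jar is shifted by more than 30 mm or tipped (distance of any of white_spray_center, black_jar_center from where it was at the start of the episode above 0.03 m or angle between any of white_spray_center, black_jar_center's own z axis and vertical above 0.5 rad).
It fails at once if one of the five kit things is tipped over (leans more than 0.8 rad) (angle between any of turquoise_spray_center, cream_bottle_center, bottle_brush_center, red_jar_center, green_bottle_center's own z axis and vertical above 0.8 rad).
It fails at once if one of the five kit things is dropped (falls faster than 0.7 m/s with no finger on it, a drop of more than 25 mm) ((linear speed of turquoise_spray above 0.7 m/s and contact force between turquoise_spray and the fingers below 0.05 N) or (linear speed of cream_bottle above 0.7 m/s and contact force between cream_bottle and the fingers below 0.05 N) or (linear speed of bottle_brush above 0.7 m/s and contact force between bottle_brush and the fingers below 0.05 N) or (linear speed of red_jar above 0.7 m/s and contact force between red_jar and the fingers below 0.05 N) or (linear speed of green_bottle above 0.7 m/s and contact force between green_bottle and the fingers below 0.05 N)).
It also fails if it takes over 136 s, if anything falls off the work surface, if the arm or the gripper's body presses on something with over 40 N, if the wrist force passes 120 N, or if a joint passes its speed limit or range.

## Working session

There is one attempt and no reset: what is moved stays moved. The work goes in short steps, Python scripts to look and compute and a tool call to move; the robot and the scene stay as the last step left them, time stands still between calls to the robot, and variables do not carry over. Pictures are saved under pics/ and viewed, and the job is handed in when it is done.

Besides the shell and the picture viewer there is one more tool, called after "Request:" as name(argument=value, ...), one argument or row to a line, values as JSON. carry_out: Moves the arm, as the interface text tells. Its arguments: {"type":"object","properties":{"plan":{"type":"array"}},"required":["plan"]}

```bash
mkdir -p pics; ls; python3 - <<'E'
from station import robot
import cv2
for n in ("scene","top"):
    cv2.imwrite(f"pics/{n}0.png",robot.read_camera(n))
    i=robot.camera_info(n);print(n,i["fx"],i["fy"],i["cx"],i["cy"],i["T"])
print(robot.read_state())
E
```

```text
pics
scene 497.62527442859874 497.62527442859874 276.90359338950066 210.97202074325182 [[-8.83389125e-01  3.59160305e-01 -3.01044065e-01  8.33988319e+02]
 [ 4.68569995e-01  6.65797407e-01 -5.80651335e-01  7.29320881e+02]
 [-8.11255279e-03 -6.54001291e-01 -7.56449931e-01  1.05073919e+03]
 [ 0.00000000e+00  0.00000000e+00  0.00000000e+00  1.00000000e+00]]
top 521.3483723564906 521.3483723564906 275.0649987726978 215.2212518006625 [[ 1.22257176e-02 -9.99108288e-01  4.04123853e-02  4.13256927e+02]
 [-9.99891123e-01 -1.25492795e-02 -7.76253637e-03  1.01486959e+01]
 [ 8.26276074e-03 -4.03130828e-02 -9.99152932e-01  1.35667307e+03]
 [ 0.00000000e+00  0.00000000e+00  0.00000000e+00  1.00000000e+00]]
{'clock': 0.1, 'qpos': array([-1.30501984e+00,  2.87133563e-01,  1.57803498e+00, -3.78481923e-05,
        1.27859734e+00, -1.50031199e-01]), 'joint_velocities': array([ 0.00017732, -0.00359334, -0.0014201 , -0.00134146, -0.00255815,
        0.00076099]), 'effort': array([ 7.11001758e-04, -4.07299805e+01, -2.93699026e+01, -1.02775618e-04,
        3.42037354e-03, -1.03182478e-05]), 'tcp_pos': array([ 272.48068432, -616.85917218,  209.54551207]), 'tcp_rot': array([-0.59193789,  0.38660707, -0.38544239,  0.5929407 ]), 'wrist_force': array([-0.71293242, -0.10189065,  0.2355706 ]), 'torque': array([ 0.02255848, -0.02393992, -0.03752235]), 'opening': 85.43425495933043}
```

View pics/scene0.png

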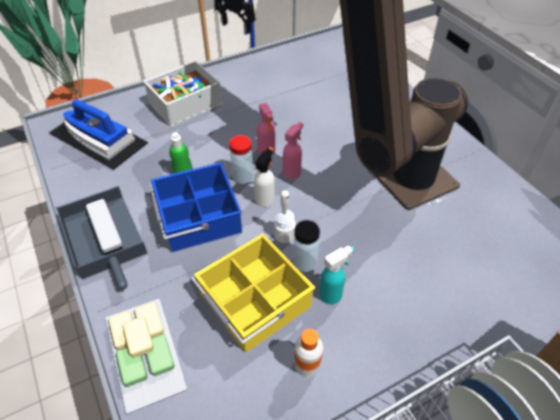

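View pics/top0.png

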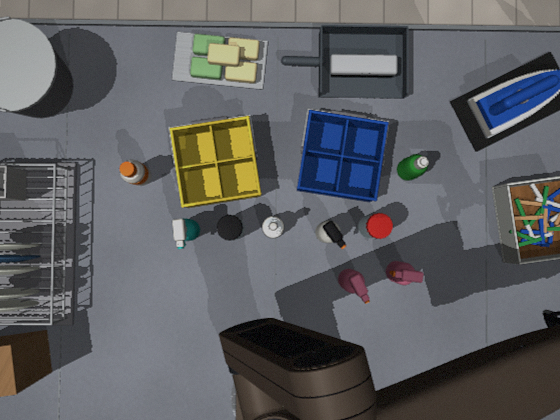

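The scene shows all the stock, both caddies and two pink decoys. I'll enlarge the stock area.

```bash
python3 - <<'E'
import cv2
im=cv2.imread("pics/top0.png")
cv2.imwrite("pics/c1.png",cv2.resize(im[100:300,110:270],None,fx=3.75,fy=3,interpolation=cv2.INTER_CUBIC) if 0 else cv2.resize(im[100:250,110:275],None,fx=4,fy=4,interpolation=cv2.INTER_CUBIC))
cv2.imwrite("pics/c2.png",cv2.resize(im[100:250,260:440],None,fx=4,fy=4,interpolation=cv2.INTER_CUBIC))
s=cv2.imread("pics/scene0.png")
cv2.imwrite("pics/c3.png",cv2.resize(s[95:245,140:340],None,fx=4,fy=4,interpolation=cv2.INTER_CUBIC))
cv2.imwrite("pics/c4.png",cv2.resize(s[230:380,190:380],None,fx=4,fy=4,interpolation=cv2.INTER_CUBIC))
E
```

```text
(no output)
```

View pics/c1.png

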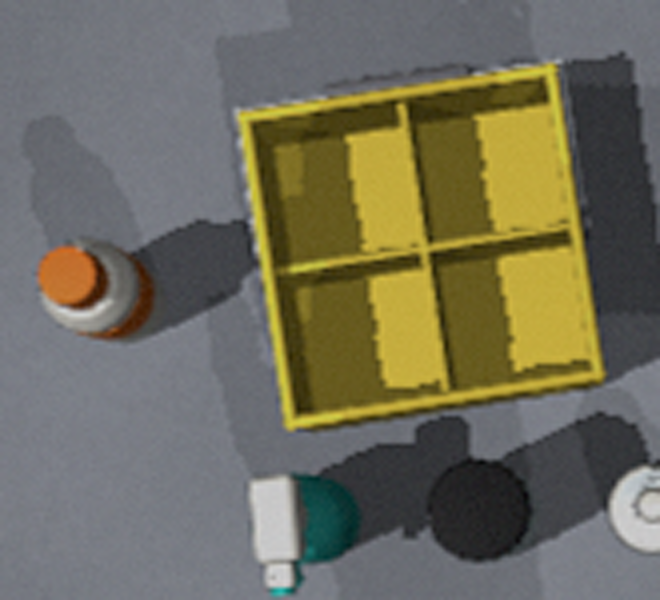

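View pics/c2.png

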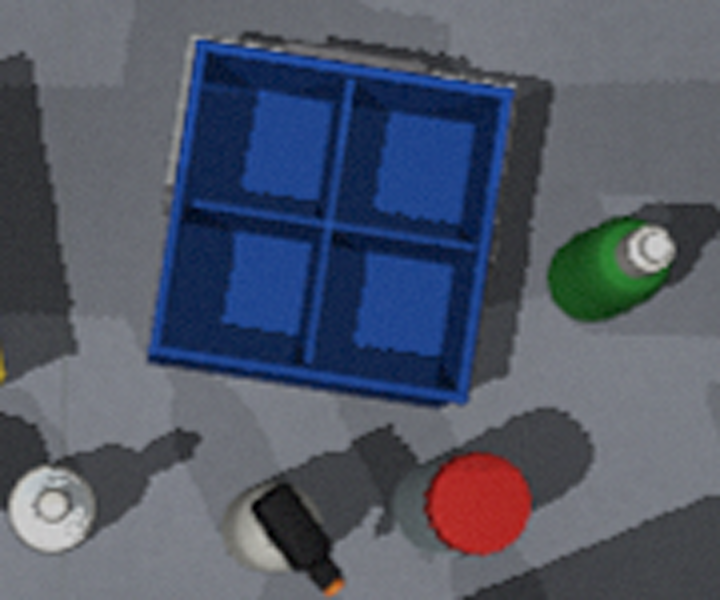

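View pics/c3.png

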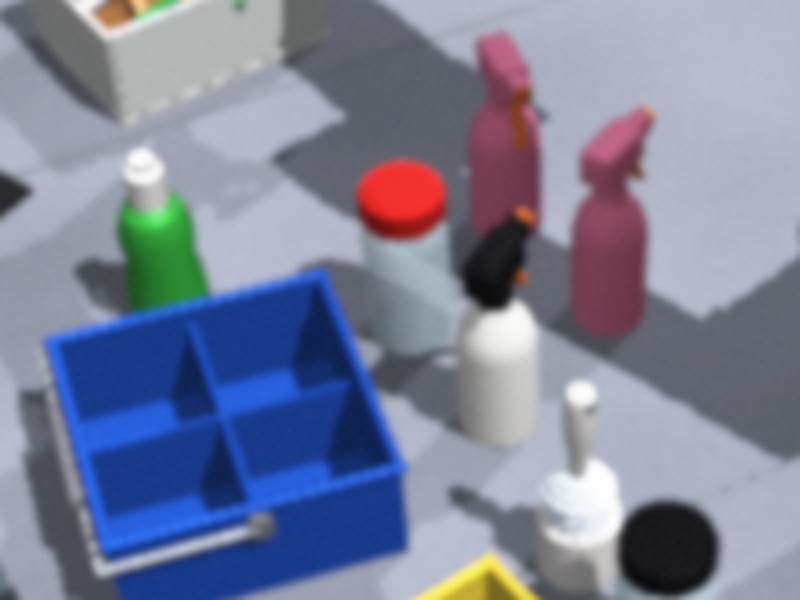

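View pics/c4.png

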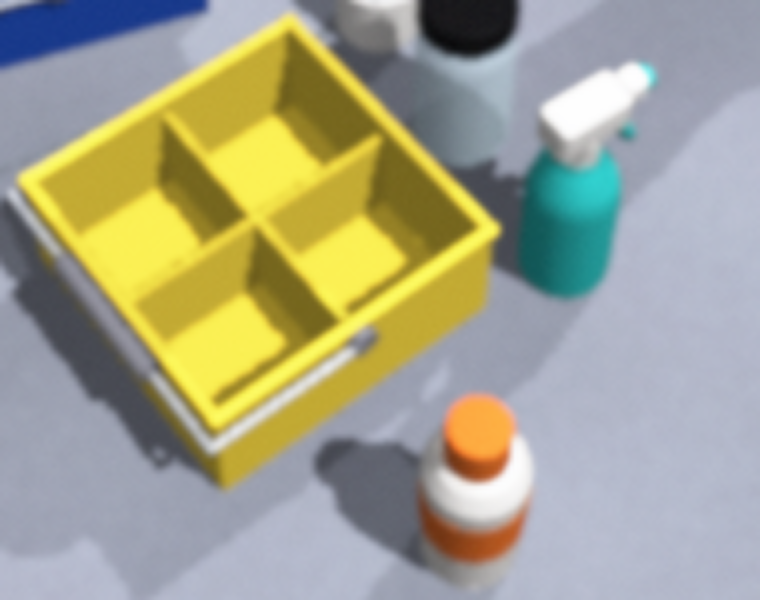

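```bash
cat > h.py <<'E'
import numpy as np
from station import robot
INF={n:robot.camera_info(n) for n in("scene","top")}
def ray(n,u,v,z,info=None):
    i=info or INF[n];T=np.array(i["T"])
    d=T[:3,:3]@[(u-i["cx"])/i["fx"],(v-i["cy"])/i["fy"],1];o=T[:3,3]
    return (o+d*(z-o[2])/d[2])[:2]
def crop(X,Y,ox,oy,s=4): return ox+(X+.5)/s-.5, oy+(Y+.5)/s-.5
def proj(n,p):
    i=INF[n];T=np.array(i["T"]);c=T[:3,:3].T@(np.array(p)-T[:3,3])
    return c[0]/c[2]*i["fx"]+i["cx"],c[1]/c[2]*i["fy"]+i["cy"]
E
python3 - <<'E'
from h import *
t={"cream":(70,276,0,140),"turqhead":(276,518,0,165),"turqnoz":(282,583,0,155),"brush":(53,504,1,165),"blackjar":(478,510,0,135),"red":(479,503,1,135),"green":(655,246,1,148),"whead":(292,525,1,165)}
for k,(X,Y,w,z) in t.items():
    u,v=crop(X,Y,(110,260)[w],100); p=ray("top",u,v,z); print(k,p.round(1),"r",np.hypot(*p).round(), "scene pred c3/c4",[ [round((a-o)*4+1.5) for a,o in zip(proj("scene",[*p,z]),oo)] for oo in((140,95),(190,230))])
# scene direct
for k,X,Y,ox,oy,z in [("cream",480,425,190,230,140),("turqhead",583,103,190,230,165),("red",402,187,140,95,135),("green",143,157,140,95,150),("brush",581,390,140,95,165)]:
    print("scene",k,ray("scene",*crop(X,Y,ox,oy),z).round(1))
for nm,w,c in [("yel",0,[(240,112),(556,68),(603,380),(290,428)]),("blue",1,[(195,40),(513,90),(467,402),(150,360)])]:
    P=np.array([ray("top",*crop(X,Y,(110,260)[w],100),85) for X,Y in c]);print(nm,P.round(1).tolist(),P.mean(0).round(1),[np.linalg.norm(P[i]-P[i-1]).round(1) for i in range(4)],
     np.degrees([np.arctan2(*(P[0]-P[1])),np.arctan2(*(P[3]-P[2]))]).round(1), np.degrees(np.arctan2(*((P[0]-P[3])[::-1]))).round(1),np.degrees(np.arctan2(*((P[1]-P[2])[::-1]))).round(1))
E
```

```text
cream [567.2 348. ] r 665.0 scene pred c3/c4 [[679, 959], [479, 419]]
turqhead [426.9 220.5] r 481.0 scene pred c3/c4 [[784, 638], [584, 98]]
turqnoz [389.8 218.1] r 447.0 scene pred c3/c4 [[837, 620], [637, 80]]
brush [437.6   5.6] r 438.0 scene pred c3/c4 [[579, 391], [379, -149]]
blackjar [433.4 107.9] r 447.0 scene pred c3/c4 [[668, 535], [468, -5]]
red [ 441.9 -244.5] r 505.0 scene pred c3/c4 [[401, 190], [201, -350]]
green [ 592.9 -344.1] r 686.0 scene pred c3/c4 [[141, 161], [-59, -379]]
whead [ 427.3 -131.2] r 447.0 scene pred c3/c4 [[493, 250], [293, -290]]
scene cream [568.  350.9]
scene turqhead [429.2 223.1]
scene red [ 439.8 -247.1]
scene green [ 590.8 -345. ]
scene brush [436.    5.1]
yel [[676.5, 261.6], [706.5, 68.2], [514.6, 36.8], [482.8, 227.2]] [595.1 148.5] [np.float64(196.7), np.float64(195.7), np.float64(194.4), np.float64(193.1)] [-8.8 -9.5] 10.1 9.3
blue [[726.0, -78.6], [697.7, -274.8], [504.8, -247.3], [528.0, -52.9]] [ 614.1 -163.4] [np.float64(199.6), np.float64(198.3), np.float64(194.9), np.float64(195.7)] [8.2 6.8] -7.4 -8.1
```

```bash
cat >> h.py <<'E'
from scipy.spatial.transform import Rotation as R
def go(x,y,z,jaw=None):
    """tool-frame delta to target; jaw = desired yaw (deg) of jaw axis in world, mod 180"""
    s=robot.read_state();M=R.from_quat(s["tcp_rot"]).as_matrix()
    d=M.T@(np.array([x,y,z])-s["tcp_pos"])
    yaw=np.degrees(np.arctan2(M[1,0],M[0,0]))
    print("t",s["clock"],"tcp",s["tcp_pos"].round(1),"jawyaw",yaw.round(1),"y-axis",M[:,1].round(3),"q",s["qpos"].round(2),"open",round(s["opening"],1),"F",s["wrist_force"].round(1))
    if jaw is not None:
        e=(jaw-yaw+90)%180-90
        # tool y points down: +ay lowers world yaw
        print("ay (deg) =",round(-e,1)); 
        M2=R.from_euler("z",e,degrees=True).as_matrix()@M
        print("delta AFTER turn",(M2.T@(np.array([x,y,z])-s["tcp_pos"])).round(1))
        # tilt fix
    r=R.from_matrix(M.T).apply(np.cross(M[:,1],[0,0,-1])); print("tilt fix ax,az deg",np.degrees(r).round(2))
    print("delta now tx,ty,tz",d.round(1),"rows>=",int(np.ceil(np.abs(d).max()/40)))
E
python3 - <<'E'
from h import *
go(592,-344.5,260,0)
E
```

```text
t 0.1 tcp [ 272.5 -616.9  209.5] jawyaw -66.2 y-axis [-0.001  0.002 -1.   ] q [-1.31  0.29  1.58 -0.    1.28 -0.15] open 85.4 F [-0.7 -0.1  0.2]
ay (deg) = -66.2
delta AFTER turn [319.4 -51.1 272.4]
tilt fix ax,az deg [-0.02 -0.   -0.12]
delta now tx,ty,tz [-120.2  -50.1  402.3] rows>= 11
```

Request:
carry_out(
  plan=[
    {"ty": -5, "ay": -6.6},
    {"ty": -5, "ay": -6.6},
    {"ty": -5, "ay": -6.6},
    {"ty": -5, "ay": -6.6},
    {"ty": -5, "ay": -6.6},
    {"ty": -5, "ay": -6.6},
    {"ty": -5, "ay": -6.6},
    {"ty": -5, "ay": -6.6},
    {"ty": -5, "ay": -6.6},
    {"ty": -5, "ay": -6.6, "jaw": 75},
  ],
)

```text
invalid input
```

Request:
carry_out(
  plan=[
    {"tx": 26.6, "tz": 22.7},
    {"tx": 26.6, "tz": 22.7},
    {"tx": 26.6, "tz": 22.7},
    {"tx": 26.6, "tz": 22.7},
    {"tx": 26.6, "tz": 22.7},
    {"tx": 26.6, "tz": 22.7},
    {"tx": 26.6, "tz": 22.7},
    {"tx": 26.6, "tz": 22.7},
    {"tx": 26.6, "tz": 22.7},
    {"tx": 26.6, "tz": 22.7},
    {"tx": 26.6, "tz": 22.7},
    {"tx": 26.6, "tz": 22.7},
    {"tx": 0},
  ],
)

```text
invalid input
```

```bash
python3 - <<'E'
from h import *
import cv2
go(592,-344.5,130,0)
cv2.imwrite("pics/w1.png",robot.read_camera("wrist"))
i=robot.camera_info("wrist");print(i["T"],i["fx"])
E
```

```text
t 0.1 tcp [ 272.5 -616.9  209.5] jawyaw -66.2 y-axis [-0.001  0.002 -1.   ] q [-1.31  0.29  1.58 -0.    1.28 -0.15] open 85.4 F [-0.7 -0.1  0.2]
ay (deg) = -66.2
delta AFTER turn [319.7  78.9 272.3]
tilt fix ax,az deg [-0.02 -0.   -0.12]
delta now tx,ty,tz [-119.9   79.9  402.3] rows>= 11
[[ 4.02169782e-01 -8.67656467e-01 -2.92287053e-01  3.49243230e+02]
 [-9.15563155e-01 -3.81784056e-01 -1.26431974e-01 -5.83980811e+02]
 [-1.89101726e-03  3.18454376e-01 -9.47936303e-01  3.73719690e+02]
 [ 0.00000000e+00  0.00000000e+00  0.00000000e+00  1.00000000e+00]] 311.89049745739186
```

View pics/w1.png

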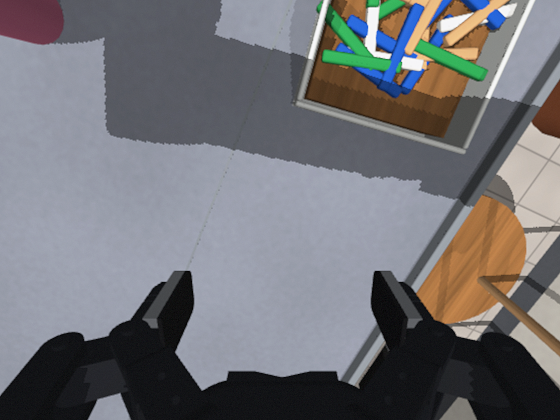

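Request:
carry_out(
  plan=[
    {"tx": 0, "ty": -5, "tz": 0, "ax": 0, "ay": -6.6, "az": 0, "jaw": 75},
    {"tx": 0, "ty": -5, "tz": 0, "ax": 0, "ay": -6.6, "az": 0, "jaw": 75},
    {"tx": 0, "ty": -5, "tz": 0, "ax": 0, "ay": -6.6, "az": 0, "jaw": 75},
    {"tx": 0, "ty": -5, "tz": 0, "ax": 0, "ay": -6.6, "az": 0, "jaw": 75},
    {"tx": 0, "ty": -5, "tz": 0, "ax": 0, "ay": -6.6, "az": 0, "jaw": 75},
    {"tx": 0, "ty": -5, "tz": 0, "ax": 0, "ay": -6.6, "az": 0, "jaw": 75},
    {"tx": 0, "ty": -5, "tz": 0, "ax": 0, "ay": -6.6, "az": 0, "jaw": 75},
    {"tx": 0, "ty": -5, "tz": 0, "ax": 0, "ay": -6.6, "az": 0, "jaw": 75},
    {"tx": 0, "ty": -5, "tz": 0, "ax": 0, "ay": -6.6, "az": 0, "jaw": 75},
    {"tx": 0, "ty": -5, "tz": 0, "ax": 0, "ay": -6.6, "az": 0, "jaw": 75},
  ],
)

```text
clock: 0.98
tcp_pos: [272.6, -617.2, 260.4]
tcp_rot: [-0.707, -0.001, 0.001, 0.707]
wrist_force: [-0.6, 0.9, 0.4]
opening: 64.1
```

```bash
python3 - <<'E'
from h import *
go(592,-344.5,260,0)
E
```

```text
t 0.9833 tcp [ 272.6 -617.2  260.4] jawyaw 0.2 y-axis [-0.     0.001 -1.   ] q [-1.3   0.25  1.52 -0.    1.36 -1.31] open 64.1 F [-0.6  0.9  0.4]
ay (deg) = 0.2
delta AFTER turn [319.4   0.6 272.7]
tilt fix ax,az deg [-0.06  0.   -0.02]
delta now tx,ty,tz [320.1   0.6 271.8] rows>= 9
```

Request:
carry_out(
  plan=[
    {"tx": 26.6, "ty": 0, "tz": 22.7, "ax": 0, "ay": 0, "az": 0, "jaw": 75},
    {"tx": 26.6, "ty": 0, "tz": 22.7, "ax": 0, "ay": 0, "az": 0, "jaw": 75},
    {"tx": 26.6, "ty": 0, "tz": 22.7, "ax": 0, "ay": 0, "az": 0, "jaw": 75},
    {"tx": 26.6, "ty": 0, "tz": 22.7, "ax": 0, "ay": 0, "az": 0, "jaw": 75},
    {"tx": 26.6, "ty": 0, "tz": 22.7, "ax": 0, "ay": 0, "az": 0, "jaw": 75},
    {"tx": 26.6, "ty": 0, "tz": 22.7, "ax": 0, "ay": 0, "az": 0, "jaw": 75},
    {"tx": 26.6, "ty": 0, "tz": 22.7, "ax": 0, "ay": 0, "az": 0, "jaw": 75},
    {"tx": 26.6, "ty": 0, "tz": 22.7, "ax": 0, "ay": 0, "az": 0, "jaw": 75},
    {"tx": 26.6, "ty": 0, "tz": 22.7, "ax": 0, "ay": 0, "az": 0, "jaw": 75},
    {"tx": 26.6, "ty": 0, "tz": 22.7, "ax": 0, "ay": 0, "az": 0, "jaw": 75},
    {"tx": 26.6, "ty": 0, "tz": 22.7, "ax": 0, "ay": 0, "az": 0, "jaw": 75},
    {"tx": 26.6, "ty": 0, "tz": 22.7, "ax": 0, "ay": 0, "az": 0, "jaw": 75},
    {"tx": 0, "ty": 0, "tz": 0, "ax": 0, "ay": 0, "az": 0, "jaw": 75},
  ],
)

```text
clock: 2.07
tcp_pos: [596.5, -341.1, 260.1]
tcp_rot: [-0.706, -0.001, 0.001, 0.708]
wrist_force: [-0.4, 0.7, 0.0]
opening: 64.2
```

```bash
python3 - <<'E'
from h import *
import cv2
go(592,-344.5,130,0)
i=robot.camera_info("wrist")
cv2.imwrite("pics/w2.png",robot.read_camera("wrist"))
T=np.array(i["T"]);c=T[:3,:3].T@(np.array([592,-344.5,150])-T[:3,3]);print(c[:2]/c[2]*i["fx"]+[i["cx"],i["cy"]])
E
```

```text
t 2.0667 tcp [ 596.5 -341.1  260.1] jawyaw 0.2 y-axis [ 0.001  0.003 -1.   ] q [-0.67  0.28  1.49  0.    1.37 -0.67] open 64.2 F [-0.4  0.7  0. ]
ay (deg) = 0.2
delta AFTER turn [ -4.6 130.1  -3.7]
tilt fix ax,az deg [-0.15 -0.    0.07]
delta now tx,ty,tz [ -4.6 130.1  -3.7] rows>= 4
[275.41374446 203.61977251]
```

View pics/w2.png

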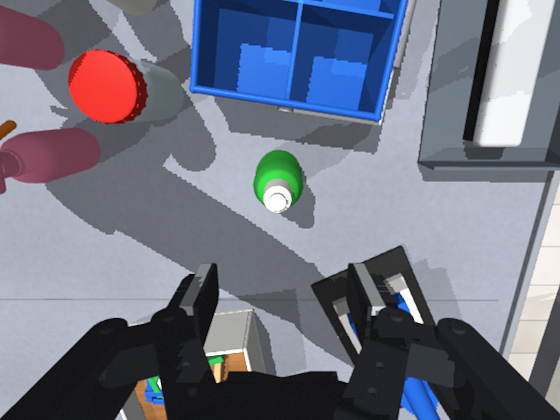

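Spout seen at (277,203), predicted (275,204): position confirmed to about 1 mm.

Request:
carry_out(
  plan=[
    {"tx": 0, "ty": 20, "tz": 0, "ax": 0, "ay": 0, "az": 0, "jaw": 75},
    {"tx": 0, "ty": 20, "tz": 0, "ax": 0, "ay": 0, "az": 0, "jaw": 75},
    {"tx": 0, "ty": 10, "tz": 0, "ax": 0, "ay": 0, "az": 0, "jaw": 75},
    {"tx": 0, "ty": 0, "tz": 0, "ax": 0, "ay": 0, "az": 0, "jaw": 75},
    {"tx": 0, "ty": 0, "tz": 0, "ax": 0, "ay": 0, "az": 0, "jaw": 75},
  ],
)

```text
clock: 2.53
tcp_pos: [591.8, -346.4, 210.0]
tcp_rot: [-0.707, 0.002, -0.001, 0.707]
wrist_force: [0.0, -0.1, 0.0]
opening: 64.0
```

```bash
python3 - <<'E'
from h import *
go(592,-344.5,130,0)
E
```

```text
t 2.5333 tcp [ 591.8 -346.4  210. ] jawyaw -0.2 y-axis [-0.002  0.001 -1.   ] q [-0.68  0.31  1.55 -0.    1.29 -0.67] open 64.0 F [ 0.  -0.1  0. ]
ay (deg) = -0.2
delta AFTER turn [ 0.3 80.   1.9]
tilt fix ax,az deg [-0.06  0.   -0.09]
delta now tx,ty,tz [ 0.3 80.   1.9] rows>= 3
```

Request:
carry_out(
  plan=[
    {"tx": 0, "ty": 20, "tz": 2, "ax": 0, "ay": 0, "az": 0, "jaw": 75},
    {"tx": 0, "ty": 20, "tz": 0, "ax": 0, "ay": 0, "az": 0, "jaw": 75},
    {"tx": 0, "ty": 20, "tz": 0, "ax": 0, "ay": 0, "az": 0, "jaw": 75},
    {"tx": 0, "ty": 12, "tz": 0, "ax": 0, "ay": 0, "az": 0, "jaw": 75},
    {"tx": 0, "ty": 8, "tz": 0, "ax": 0, "ay": 0, "az": 0, "jaw": 75},
    {"tx": 0, "ty": 0, "tz": 0, "ax": 0, "ay": 0, "az": 0, "jaw": 75},
    {"tx": 0, "ty": 0, "tz": 0, "ax": 0, "ay": 0, "az": 0, "jaw": 75},
  ],
)

```text
clock: 3.12
tcp_pos: [593.0, -344.5, 131.7]
tcp_rot: [0.707, -0.001, 0.001, -0.707]
wrist_force: [-0.2, 0.2, 1.3]
opening: 64.1
```

Request:
carry_out(
  plan=[
    {"tx": 0, "ty": 0, "tz": 0, "ax": 0, "ay": 0, "az": 0, "jaw": 55},
    {"tx": 0, "ty": 0, "tz": 0, "ax": 0, "ay": 0, "az": 0, "jaw": 45},
    {"tx": 0, "ty": 0, "tz": 0, "ax": 0, "ay": 0, "az": 0, "jaw": 40},
    {"tx": 0, "ty": 0, "tz": 0, "ax": 0, "ay": 0, "az": 0, "jaw": 35},
    {"tx": 0, "ty": 0, "tz": 0, "ax": 0, "ay": 0, "az": 0, "jaw": 25},
    {"tx": 0, "ty": 0, "tz": 0, "ax": 0, "ay": 0, "az": 0, "jaw": 0},
    {"tx": 0, "ty": 0, "tz": 0, "ax": 0, "ay": 0, "az": 0, "jaw": 0},
    {"tx": 0, "ty": 0, "tz": 0, "ax": 0, "ay": 0, "az": 0, "jaw": 0},
    {"tx": 0, "ty": 0, "tz": 0, "ax": 0, "ay": 0, "az": 0, "jaw": 0},
  ],
)

```text
clock: 3.87
tcp_pos: [592.7, -344.0, 130.8]
tcp_rot: [-0.707, 0.001, -0.001, 0.707]
wrist_force: [-0.7, 0.1, -0.1]
opening: 0.0
```

```bash
python3 - <<'E'
from h import *
import cv2
a=robot.read_camera("wrist");s=robot.read_camera("scene")
cv2.imwrite("pics/w3.png",np.hstack([cv2.resize(a,(400,300)),cv2.resize(s[60:260,60:327],(400,300),interpolation=cv2.INTER_CUBIC)]))
E
```

```text
(no output)
```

View pics/w3.png

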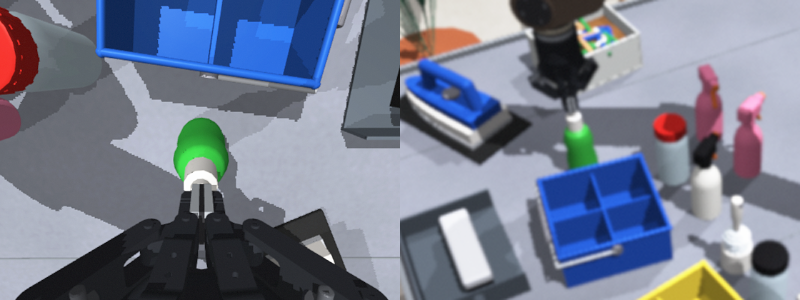

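```bash
python3 - <<'E'
from h import *
import cv2
go(592,-344.5,130,0)
i=robot.camera_info("wrist");T=np.array(i["T"]);print(T.round(2))
def pw(p):
    c=T[:3,:3].T@(np.array(p)-T[:3,3]);return (c[:2]/c[2]*i["fx"]+[i["cx"],i["cy"]]).round(0)
t=robot.read_state()["tcp_pos"];print(pw(t),pw(t-[0,0,19]),"spout",pw([592,-344.5,150]),"scene tcp",proj("scene",t),proj("scene",t-[0,0,19]))
a=robot.read_camera("wrist");s=robot.read_camera("scene")
cv2.imwrite("pics/w4.png",np.hstack([cv2.resize(a[180:330,200:350],(400,400),interpolation=cv2.INTER_CUBIC),cv2.resize(s[90:190,130:230],(400,400),interpolation=cv2.INTER_CUBIC)]))
E
```

```text
t 3.9667 tcp [ 592.7 -344.   130.8] jawyaw -0.2 y-axis [-0.  0. -1.] q [-0.67  0.38  1.61  0.    1.15 -0.67] open -0.0 F [-0.9 -0.3 -0. ]
ay (deg) = -0.2
delta AFTER turn [-0.7  0.8 -0.5]
tilt fix ax,az deg [-0.  0. -0.]
delta now tx,ty,tz [-0.7  0.8 -0.5] rows>= 1
[[ 1.0000e+00 -0.0000e+00 -0.0000e+00  5.9456e+02]
 [-0.0000e+00 -9.5000e-01 -3.2000e-01 -2.6190e+02]
 [-0.0000e+00  3.2000e-01 -9.5000e-01  2.9474e+02]
 [ 0.0000e+00  0.0000e+00  0.0000e+00  1.0000e+00]]
[280. 254.] [280. 241.] spout [278. 272.] scene tcp (np.float64(175.96252832151401), np.float64(139.59647040465617)) (np.float64(177.04880475550647), np.float64(144.72343197975303))
```

View pics/w4.png

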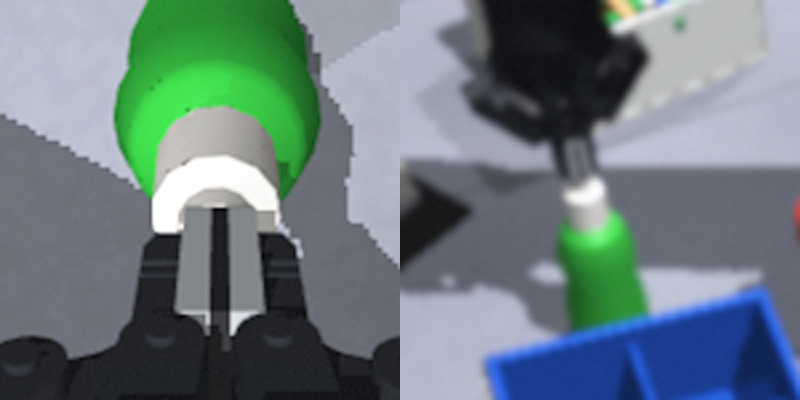

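Request:
carry_out(
  plan=[
    {"tx": 0, "ty": 0, "tz": 0, "ax": 0, "ay": 0, "az": 0, "jaw": 30},
    {"tx": 0, "ty": -10, "tz": 0, "ax": 0, "ay": 0, "az": 0, "jaw": 70},
    {"tx": 0, "ty": -20, "tz": 0, "ax": 0, "ay": 0, "az": 0, "jaw": 75},
    {"tx": 0, "ty": -20, "tz": 0, "ax": 0, "ay": 0, "az": 0, "jaw": 75},
    {"tx": 0, "ty": -10, "tz": 0, "ax": 0, "ay": 0, "az": 0, "jaw": 75},
    {"tx": 0, "ty": 0, "tz": 0, "ax": 0, "ay": 0, "az": 0, "jaw": 75},
    {"tx": 0, "ty": 0, "tz": 0, "ax": 0, "ay": 0, "az": 0, "jaw": 75},
    {"tx": 0, "ty": 0, "tz": 0, "ax": 0, "ay": 0, "az": 0, "jaw": 75},
  ],
)

```text
clock: 4.73
tcp_pos: [592.2, -343.6, 189.6]
tcp_rot: [-0.707, 0.002, -0.001, 0.708]
wrist_force: [-0.9, -0.4, -0.8]
opening: 64.2
```

```bash
python3 - <<'E'
from h import *
import cv2
print("tip_reach",robot.tip_reach)
i=robot.camera_info("wrist");T=np.array(i["T"]);go(592,-344,130,0)
def pw(p):
    c=T[:3,:3].T@(np.array(p)-T[:3,3]);return (c[:2]/c[2]*i["fx"]+[i["cx"],i["cy"]]).round(0)
t=robot.read_state()["tcp_pos"];print(pw(t),pw(t-[0,0,19]),"spout",pw([592,-344.5,150]),pw([592,-344.5,140]))
a=robot.read_camera("wrist");s=robot.read_camera("scene")
for k in(0,1,2): pass
cv2.imwrite("pics/w5.png",np.hstack([a[120:400,100:460],cv2.resize(s[90:190,130:230],(280,280),interpolation=cv2.INTER_CUBIC)]))
E
```

```text
tip_reach 19.0
t 4.7333 tcp [ 592.2 -343.6  189.6] jawyaw -0.2 y-axis [-0.002  0.001 -1.   ] q [-0.67  0.32  1.57 -0.    1.25 -0.67] open 64.2 F [-0.9 -0.4 -0.8]
ay (deg) = -0.2
delta AFTER turn [-0.1 59.6 -0.5]
tilt fix ax,az deg [-0.07  0.   -0.09]
delta now tx,ty,tz [-0.1 59.6 -0.5] rows>= 2
[279. 254.] [280. 241.] spout [280. 230.] [280. 225.]
```

View pics/w5.png

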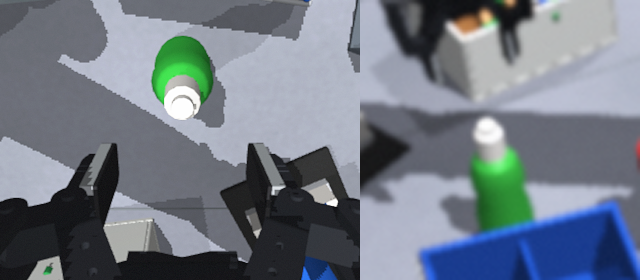

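```bash
cat >> h.py <<'E'
def tri(obs):
    """obs: list of (info,u,v); least-squares point"""
    A=np.zeros((3,3));b=np.zeros(3);L=[]
    for i,u,v in obs:
        T=np.array(i["T"]);d=T[:3,:3]@[(u-i["cx"])/i["fx"],(v-i["cy"])/i["fy"],1];d/=np.linalg.norm(d);P=np.eye(3)-np.outer(d,d);A+=P;b+=P@T[:3,3];L.append((P,T[:3,3]))
    x=np.linalg.solve(A,b);return x.round(1),[np.linalg.norm(P@(x-o)).round(1) for P,o in L]
E
python3 - <<'E'
from h import *
import cv2
i=robot.camera_info("wrist")
import json;json.dump({k:(np.array(v).tolist()) for k,v in i.items()},open("wi.json","w"))
print(robot.read_state()["tcp_pos"])
a=robot.read_camera("wrist");s=robot.read_camera("scene")
z=cv2.resize(a[225:345,170:390],(733,400),interpolation=cv2.INTER_CUBIC);cv2.imwrite("pics/w6.png",z)
cv2.imwrite("pics/s6.png",cv2.resize(s[60:160,120:220],(600,600),interpolation=cv2.INTER_CUBIC))
E
```

```text
[ 591.94541094 -343.44642366  188.84252929]
```

View pics/w6.png

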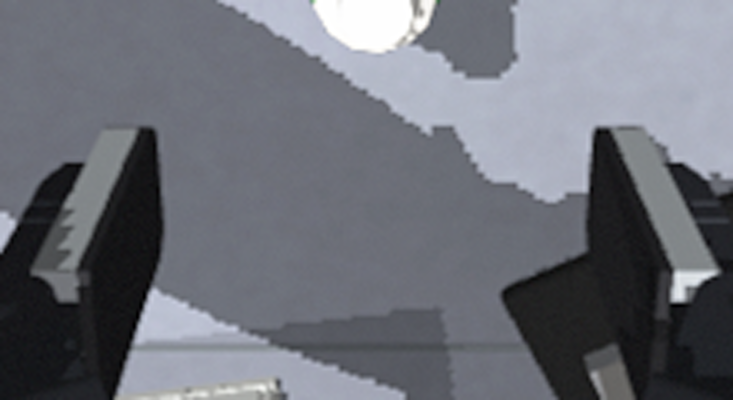

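View pics/s6.png

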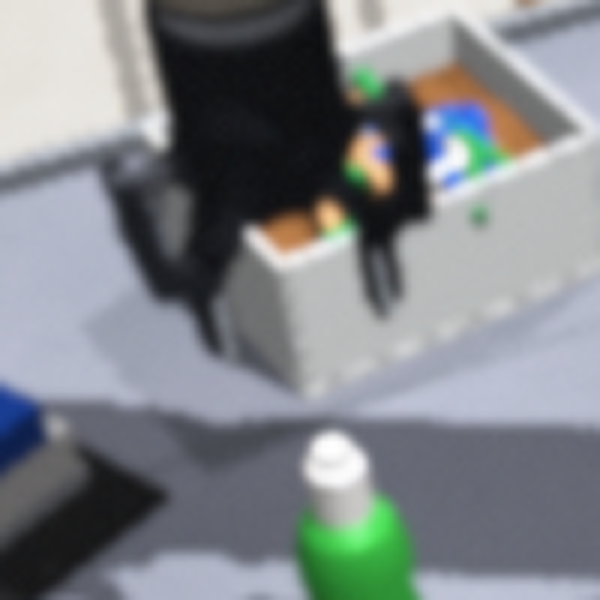

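```bash
python3 - <<'E'
from h import *
import json
w=json.load(open("wi.json"))
S=INF["scene"]
print(tri([(w,353.5,263.4),(S,157,118)]));print(tri([(w,214,263.4),(S,183.2,111.2)]))
# bottle spout top now: w6 (372,0-ish)->; scene s6 (330,440)
print("spout scene",ray("scene",120+330/6-.4,60+440/6-.4,150), "ring cap scene z140",ray("scene",120+336/6-.4,60+462/6-.4,140))
print("wrist spout",ray("",281,225,150,w),ray("",281,225,140,w))
E
```

```text
(array([ 629.2, -332.1,  227. ]), [np.float64(3.9), np.float64(3.9)])
(array([ 562.4, -328.1,  228.5]), [np.float64(0.8), np.float64(0.8)])
spout scene [ 591.26021739 -349.81113208] ring cap scene z140 [ 591.57905755 -345.65719925]
wrist spout [ 592.61758179 -340.36657446] [ 592.53948427 -344.24534159]
```

```bash
python3 - <<'E'
from h import *
import json
w=json.load(open("wi.json"))
T=np.array(w["T"]);print((T[:3,3]-robot.read_state()["tcp_pos"]).round(1))
def planey(v,yoff,T,w):
    d=T[:3,:3]@[0,(v-w["cy"])/w["fy"],1];t=(yoff-(82))/d[1];return 164+d[2]*t
for v,n in((257,"shut"),(263.4,"64open")): print(n,[planey(v,y,T,w).round(1) for y in(-11,0,11)])
# scene: tip z assuming xy known
for n,u,v,x in(("shut",174,136.5,592),("openR",183.2,111.2,560),("openL",157,118,624)):
    for y in(-344,-333): print(n,y,[tuple(np.round(proj("scene",[x,y,z]),1)) for z in(180,200,220,240) ] if n!="shut" else [tuple(np.round(proj("scene",[x,y,z]),1)) for z in(110,130,150,170)],(u,v))
E
```

```text
[  2.1  82.  163.8]
shut [np.float64(-18.4), np.float64(3.2), np.float64(24.8)]
64open [np.float64(-9.7), np.float64(10.8), np.float64(31.4)]
shut -344 [(np.float64(177.4), np.float64(145.1)), (np.float64(176.2), np.float64(139.7)), (np.float64(175.1), np.float64(134.2)), (np.float64(173.9), np.float64(128.6))] (174, 136.5)
shut -333 [(np.float64(178.8), np.float64(147.4)), (np.float64(177.6), np.float64(142.0)), (np.float64(176.5), np.float64(136.5)), (np.float64(175.3), np.float64(130.9))] (174, 136.5)
openR -344 [(np.float64(184.3), np.float64(122.1)), (np.float64(183.2), np.float64(116.3)), (np.float64(182.1), np.float64(110.4)), (np.float64(181.0), np.float64(104.3))] (183.2, 111.2)
openR -333 [(np.float64(185.8), np.float64(124.4)), (np.float64(184.7), np.float64(118.6)), (np.float64(183.6), np.float64(112.6)), (np.float64(182.4), np.float64(106.5))] (183.2, 111.2)
openL -344 [(np.float64(162.1), np.float64(129.4)), (np.float64(160.7), np.float64(123.6)), (np.float64(159.3), np.float64(117.6)), (np.float64(157.9), np.float64(111.5))] (157, 118)
openL -333 [(np.float64(163.5), np.float64(131.7)), (np.float64(162.1), np.float64(125.9)), (np.float64(160.7), np.float64(119.9)), (np.float64(159.3), np.float64(113.8))] (157, 118)
```

Request:
carry_out(
  plan=[
    {"tx": 0, "ty": 15, "tz": 0, "ax": 0, "ay": 0, "az": 0, "jaw": 100},
    {"tx": 0, "ty": 15, "tz": 0, "ax": 0, "ay": 0, "az": 0, "jaw": 100},
    {"tx": 0, "ty": 15, "tz": 0, "ax": 0, "ay": 0, "az": 0, "jaw": 100},
    {"tx": 0, "ty": 15, "tz": 0, "ax": 0, "ay": 0, "az": 0, "jaw": 100},
    {"tx": 0, "ty": 10, "tz": 0, "ax": 0, "ay": 0, "az": 0, "jaw": 100},
    {"tx": 0, "ty": 0, "tz": 0, "ax": 0, "ay": 0, "az": 0, "jaw": 100},
    {"tx": 0, "ty": 0, "tz": 0, "ax": 0, "ay": 0, "az": 0, "jaw": 100},
  ],
)

```text
clock: 5.52
tcp_pos: [592.1, -343.6, 119.2]
tcp_rot: [-0.707, 0.002, -0.0, 0.708]
wrist_force: [-0.2, -0.1, 0.8]
opening: 85.3
```

```bash
cat > look.py <<'E'
from h import *
import cv2,sys
n=sys.argv[1];x,y=int(sys.argv[2]),int(sys.argv[3])
a=robot.read_camera("wrist");s=robot.read_camera("scene")
cv2.imwrite(f"pics/{n}.png",np.hstack([cv2.resize(a,(400,300)),cv2.resize(s[y-50:y+50,x-66:x+67],(400,300),interpolation=cv2.INTER_CUBIC)]))
go(592,-344.5,120,0)
E
python3 look.py w7 180 140
```

```text
t 5.6167 tcp [ 593.2 -344.5  121.6] jawyaw -0.2 y-axis [ 0.001 -0.001 -1.   ] q [-0.67  0.39  1.62 -0.    1.14 -0.67] open 85.6 F [-0.2  1.4  1. ]
ay (deg) = -0.2
delta AFTER turn [-1.2  1.6 -0. ]
tilt fix ax,az deg [0.05 0.   0.07]
delta now tx,ty,tz [-1.2  1.6 -0. ] rows>= 1
```

View pics/w7.png

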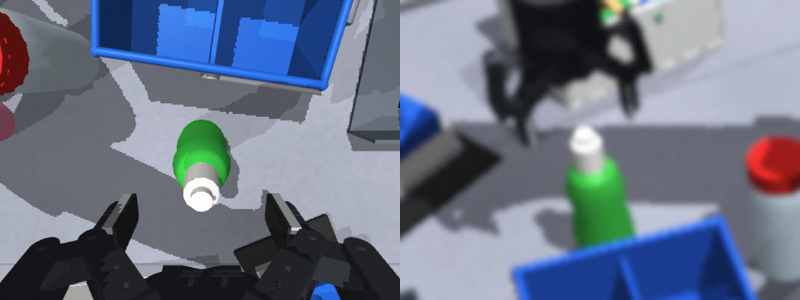

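```bash
python3 - <<'E'
from h import *
for x in(545,641):
    for y in (-354,-344,-334):print(x,y,[tuple(np.round(proj("scene",[x,y,z]),1).tolist()) for z in(110,130,140,150,160)])
i=robot.camera_info("wrist")
def pw(p):
    T=np.array(i["T"]);c=T[:3,:3].T@(np.array(p)-T[:3,3]);return (c[:2]/c[2]*i["fx"]+[i["cx"],i["cy"]]).round(0)
print([pw([592,-344.5,z]) for z in(150,140,114)])
E
```

```text
545 -354 [(191.6, 137.8), (190.6, 132.4), (190.1, 129.7), (189.7, 126.9), (189.1, 124.1)]
545 -344 [(192.9, 139.9), (191.9, 134.5), (191.5, 131.7), (191.0, 129.0), (190.5, 126.2)]
545 -334 [(194.2, 141.9), (193.3, 136.5), (192.8, 133.8), (192.3, 131.0), (191.8, 128.2)]
641 -354 [(159.7, 148.6), (158.3, 143.2), (157.7, 140.5), (157.0, 137.7), (156.3, 134.9)]
641 -344 [(160.9, 150.7), (159.5, 145.3), (158.9, 142.6), (158.2, 139.8), (157.5, 137.0)]
641 -334 [(162.1, 152.8), (160.7, 147.5), (160.1, 144.7), (159.4, 142.0), (158.7, 139.2)]
[array([277., 280.]), array([277., 270.]), array([278., 248.])]
```

The scene and wrist views both put the fingertips about 35 mm higher than the reported TCP implies. So I'll go down in small steps, with the jaws open and checked by eye.

Request:
carry_out(
  plan=[
    {"tx": 0, "ty": 8, "tz": 0, "ax": 0, "ay": 0, "az": 0, "jaw": 100},
    {"tx": 0, "ty": 8, "tz": 0, "ax": 0, "ay": 0, "az": 0, "jaw": 100},
    {"tx": 0, "ty": 8, "tz": 0, "ax": 0, "ay": 0, "az": 0, "jaw": 100},
    {"tx": 0, "ty": 6, "tz": 0, "ax": 0, "ay": 0, "az": 0, "jaw": 100},
    {"tx": 0, "ty": 0, "tz": 0, "ax": 0, "ay": 0, "az": 0, "jaw": 100},
    {"tx": 0, "ty": 0, "tz": 0, "ax": 0, "ay": 0, "az": 0, "jaw": 100},
    {"tx": 0, "ty": 0, "tz": 0, "ax": 0, "ay": 0, "az": 0, "jaw": 100},
  ],
)

```text
clock: 6.2
tcp_pos: [592.8, -344.1, 90.9]
tcp_rot: [0.707, -0.001, 0.001, -0.707]
wrist_force: [0.4, -0.3, 0.7]
opening: 85.4
```

```bash
python3 look.py w8 180 140
```

```text
t 6.3 tcp [ 593.1 -344.3   91.4] jawyaw -0.2 y-axis [ 0.001 -0.001 -1.   ] q [-0.67  0.42  1.63 -0.    1.09 -0.67] open 85.2 F [ 0.2 -0.5 -0.2]
ay (deg) = -0.2
delta AFTER turn [ -1.  -28.6  -0.2]
tilt fix ax,az deg [0.04 0.   0.05]
delta now tx,ty,tz [ -1.  -28.6  -0.2] rows>= 1
```

View pics/w8.png

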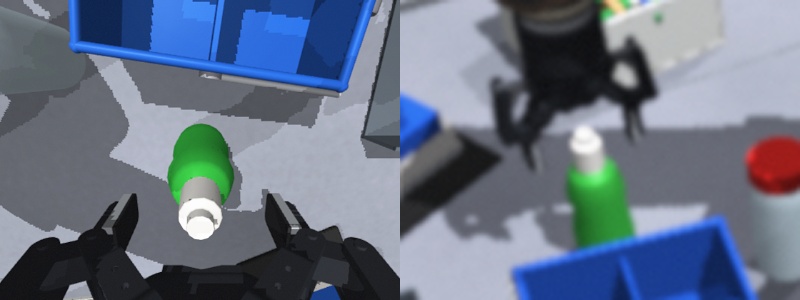

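Request:
carry_out(
  plan=[
    {"tx": 0, "ty": 0, "tz": 0, "ax": 0, "ay": 0, "az": 0, "jaw": 75},
    {"tx": 0, "ty": 0, "tz": 0, "ax": 0, "ay": 0, "az": 0, "jaw": 60},
    {"tx": 0, "ty": 0, "tz": 0, "ax": 0, "ay": 0, "az": 0, "jaw": 45},
    {"tx": 0, "ty": 0, "tz": 0, "ax": 0, "ay": 0, "az": 0, "jaw": 40},
    {"tx": 0, "ty": 0, "tz": 0, "ax": 0, "ay": 0, "az": 0, "jaw": 35},
    {"tx": 0, "ty": 0, "tz": 0, "ax": 0, "ay": 0, "az": 0, "jaw": 30},
    {"tx": 0, "ty": 0, "tz": 0, "ax": 0, "ay": 0, "az": 0, "jaw": 20},
    {"tx": 0, "ty": 0, "tz": 0, "ax": 0, "ay": 0, "az": 0, "jaw": 10},
    {"tx": 0, "ty": 0, "tz": 0, "ax": 0, "ay": 0, "az": 0, "jaw": 10},
  ],
)

```text
clock: 7.05
tcp_pos: [592.6, -344.2, 91.2]
tcp_rot: [0.707, -0.001, 0.001, -0.707]
wrist_force: [-2.2, -0.4, 2.4]
opening: 26.0
```

```bash
python3 look.py w9 180 140
```

```text
t 7.15 tcp [ 592.7 -344.2   91.2] jawyaw -0.2 y-axis [-0. -0. -1.] q [-0.67  0.42  1.63 -0.    1.09 -0.67] open 25.9 F [-2.  -0.5  3.7]
ay (deg) = -0.2
delta AFTER turn [ -0.7 -28.8  -0.3]
tilt fix ax,az deg [ 0.01 -0.   -0.01]
delta now tx,ty,tz [ -0.7 -28.8  -0.3] rows>= 1
```

View pics/w9.png

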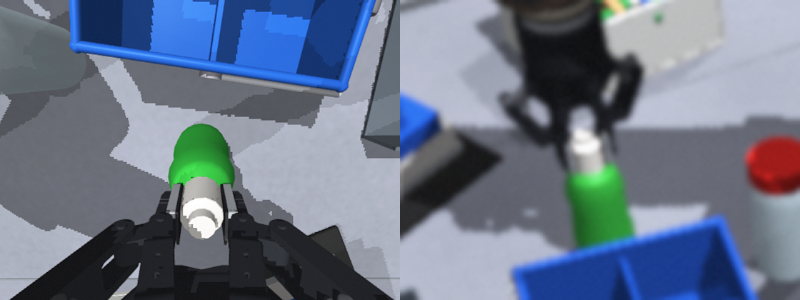

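```bash
python3 - <<'E'
from h import *
import cv2
a=robot.read_camera("wrist")
cv2.imwrite("pics/w10.png",cv2.resize(a[220:360,190:380],(760,560),interpolation=cv2.INTER_CUBIC))
E
```

```text
(no output)
```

View pics/w10.png

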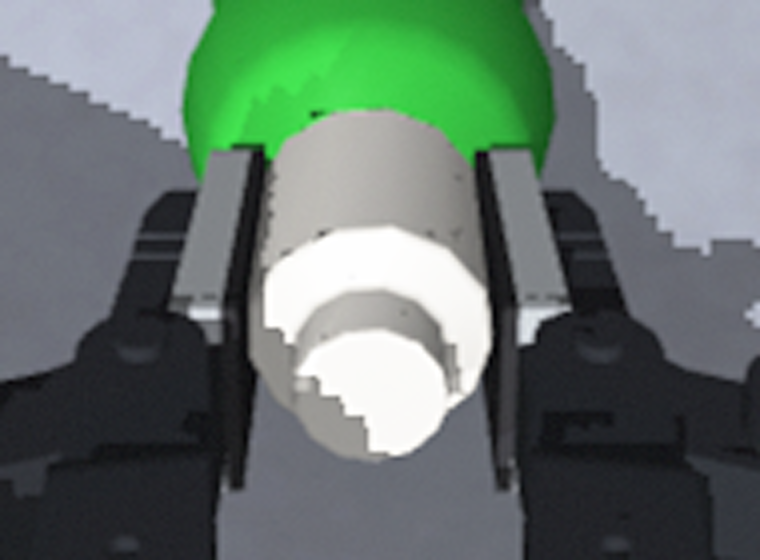

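Pads sit squarely on either side of the cap, opening 26 mm. Lifting.

Request:
carry_out(
  plan=[
    {"tx": 0, "ty": -5, "tz": 0, "ax": 0, "ay": 0, "az": 0, "jaw": 10},
    {"tx": 0, "ty": -10, "tz": 0, "ax": 0, "ay": 0, "az": 0, "jaw": 10},
    {"tx": 0, "ty": -20, "tz": 0, "ax": 0, "ay": 0, "az": 0, "jaw": 10},
    {"tx": 0, "ty": -25, "tz": 0, "ax": 0, "ay": 0, "az": 0, "jaw": 10},
    {"tx": 0, "ty": -25, "tz": 0, "ax": 0, "ay": 0, "az": 0, "jaw": 10},
    {"tx": 0, "ty": -20, "tz": 0, "ax": 0, "ay": 0, "az": 0, "jaw": 10},
    {"tx": 0, "ty": -15, "tz": 0, "ax": 0, "ay": 0, "az": 0, "jaw": 10},
    {"tx": 0, "ty": 0, "tz": 0, "ax": 0, "ay": 0, "az": 0, "jaw": 10},
  ],
)

```text
clock: 7.87
tcp_pos: [594.4, -345.1, 215.6]
tcp_rot: [0.709, 0.001, 0.003, -0.705]
wrist_force: [0.3, -0.5, -3.6]
opening: 26.1
```

Request:
carry_out(
  plan=[
    {"tx": 1, "ty": 0, "tz": 10, "ax": 0, "ay": 0, "az": 0, "jaw": 10},
    {"tx": 3, "ty": 0, "tz": 20, "ax": 0, "ay": 0, "az": 0, "jaw": 10},
    {"tx": 4, "ty": 0, "tz": 30, "ax": 0, "ay": 0, "az": 0, "jaw": 10},
    {"tx": 4, "ty": 0, "tz": 32, "ax": 0, "ay": 0, "az": 0, "jaw": 10},
    {"tx": 4, "ty": 0, "tz": 32, "ax": 0, "ay": 0, "az": 0, "jaw": 10},
    {"tx": 4, "ty": 0, "tz": 32, "ax": 0, "ay": 0, "az": 0, "jaw": 10},
    {"tx": 4, "ty": 0, "tz": 32, "ax": 0, "ay": 0, "az": 0, "jaw": 10},
    {"tx": 4, "ty": 0, "tz": 32, "ax": 0, "ay": 0, "az": 0, "jaw": 10},
    {"tx": 4, "ty": 0, "tz": 32, "ax": 0, "ay": 0, "az": 0, "jaw": 10},
    {"tx": 4, "ty": 0, "tz": 32, "ax": 0, "ay": 0, "az": 0, "jaw": 10},
    {"tx": 4, "ty": 0, "tz": 32, "ax": 0, "ay": 0, "az": 0, "jaw": 10},
    {"tx": 4, "ty": 0, "tz": 32, "ax": 0, "ay": 0, "az": 0, "jaw": 10},
    {"tx": 4, "ty": 0, "tz": 32, "ax": 0, "ay": 0, "az": 0, "jaw": 10},
    {"tx": 4, "ty": 0, "tz": 32, "ax": 0, "ay": 0, "az": 0, "jaw": 10},
    {"tx": 3, "ty": 0, "tz": 25, "ax": 0, "ay": 0, "az": 0, "jaw": 10},
    {"tx": 1, "ty": 0, "tz": 15, "ax": 0, "ay": 0, "az": 0, "jaw": 10},
    {"tx": 0, "ty": 0, "tz": 0, "ax": 0, "ay": 0, "az": 0, "jaw": 10},
    {"tx": 0, "ty": 0, "tz": 0, "ax": 0, "ay": 0, "az": 0, "jaw": 10},
    {"tx": 0, "ty": 0, "tz": 0, "ax": 0, "ay": 0, "az": 0, "jaw": 10},
  ],
)

```text
clock: 9.45
tcp_pos: [649.4, 106.9, 209.6]
tcp_rot: [0.707, -0.002, 0.0, -0.707]
wrist_force: [-0.7, 0.0, -3.2]
opening: 26.0
```

```bash
python3 - <<'E'
from h import *
import cv2
go(649,110,95.5,0)
a=robot.read_camera("wrist");s=robot.read_camera("scene")
cv2.imwrite("pics/p1.png",np.hstack([cv2.resize(a,(400,300)),cv2.resize(s[150:350,130:397],(400,300),interpolation=cv2.INTER_CUBIC)]))
E
```

```text
t 9.45 tcp [649.4 106.9 209.6] jawyaw -0.2 y-axis [-0.002 -0.001 -1.   ] q [ 0.01  0.25  1.62 -0.    1.27  0.01] open 26.0 F [-0.7  0.  -3.2]
ay (deg) = -0.2
delta AFTER turn [ -0.2 114.1   3.2]
tilt fix ax,az deg [ 0.05  0.   -0.12]
delta now tx,ty,tz [ -0.2 114.1   3.2] rows>= 3
```

View pics/p1.png

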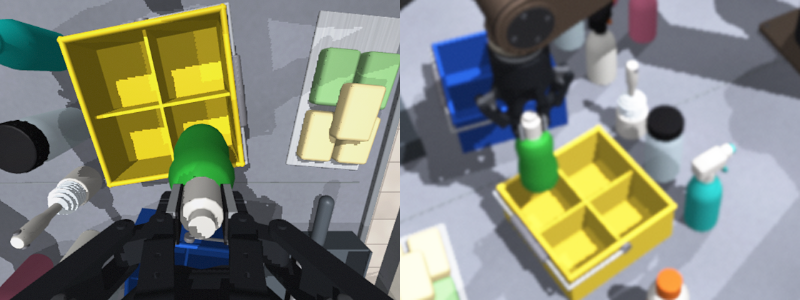

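```bash
python3 - <<'E'
from h import *
for p in([649.4,107,118],[649.4,107,268],[649.4,107,258]):
    u,v=proj("scene",p);print(u,v,"in panel",400+(u-130)*1.5,(v-150)*1.5)
i=robot.camera_info("wrist")
def pw(p):
    T=np.array(i["T"]);c=T[:3,:3].T@(np.array(p)-T[:3,3]);return (c[:2]/c[2]*i["fx"]+[i["cx"],i["cy"]])/1.4
print(pw([649.4,107,268]),pw([649.4,107,258]),"bay floor centre",pw([649,110,4]),"corner rim",pw([706.5,68.2,85]), pw([514.6,36.8,85]))
E
```

```text
223.27460164109328 268.3273689179995 in panel 539.9119024616399 177.49105337699922
216.64373764401697 226.3965704281287 in panel 529.9656064660255 114.59485564219307
217.1318465582876 229.4831661620204 in panel 530.6977698374315 119.22474924303062
[197.92577144 226.47784599] [198.18388514 215.94223432] bay floor centre [200.13661467 124.22856015] corner rim [241.02884334 165.40668246] [107.50078545 186.22492094]
```

Request:
carry_out(
  plan=[
    {"tx": 0, "ty": 8, "tz": 3, "ax": 0, "ay": 0, "az": 0, "jaw": 10},
    {"tx": 0, "ty": 16, "tz": 0, "ax": 0, "ay": 0, "az": 0, "jaw": 10},
    {"tx": 0, "ty": 20, "tz": 0, "ax": 0, "ay": 0, "az": 0, "jaw": 10},
    {"tx": 0, "ty": 20, "tz": 0, "ax": 0, "ay": 0, "az": 0, "jaw": 10},
    {"tx": 0, "ty": 18, "tz": 0, "ax": 0, "ay": 0, "az": 0, "jaw": 10},
    {"tx": 0, "ty": 12, "tz": 0, "ax": 0, "ay": 0, "az": 0, "jaw": 10},
    {"tx": 0, "ty": 8, "tz": 0, "ax": 0, "ay": 0, "az": 0, "jaw": 10},
    {"tx": 0, "ty": 4, "tz": 0, "ax": 0, "ay": 0, "az": 0, "jaw": 10},
    {"tx": 0, "ty": 2, "tz": 0, "ax": 0, "ay": 0, "az": 0, "jaw": 10},
    {"tx": 0, "ty": 0, "tz": 0, "ax": 0, "ay": 0, "az": 0, "jaw": 10},
    {"tx": 0, "ty": 0, "tz": 0, "ax": 0, "ay": 0, "az": 0, "jaw": 10},
    {"tx": 0, "ty": 0, "tz": 0, "ax": 0, "ay": 0, "az": 0, "jaw": 10},
  ],
)

```text
clock: 10.55
tcp_pos: [651.0, 110.8, 104.3]
tcp_rot: [-0.707, 0.0, -0.002, 0.707]
wrist_force: [-0.2, 0.4, -3.8]
opening: 26.1
```

Request:
carry_out(
  plan=[
    {"tx": 0, "ty": 3, "tz": 0, "ax": 0, "ay": 0, "az": 0, "jaw": 10},
    {"tx": 0, "ty": 2, "tz": 0, "ax": 0, "ay": 0, "az": 0, "jaw": 10},
    {"tx": 0, "ty": 2, "tz": 0, "ax": 0, "ay": 0, "az": 0, "jaw": 10},
    {"tx": 0, "ty": 0, "tz": 0, "ax": 0, "ay": 0, "az": 0, "jaw": 10},
    {"tx": 0, "ty": 0, "tz": 0, "ax": 0, "ay": 0, "az": 0, "jaw": 10},
  ],
)

```text
clock: 10.97
tcp_pos: [649.9, 110.8, 95.6]
tcp_rot: [0.707, -0.001, 0.001, -0.707]
wrist_force: [0.0, 0.0, -2.8]
opening: 26.1
```

Request:
carry_out(
  plan=[
    {"tx": 0, "ty": 1, "tz": 0, "ax": 0, "ay": 0, "az": 0, "jaw": 10},
    {"tx": 0, "ty": 1, "tz": 0, "ax": 0, "ay": 0, "az": 0, "jaw": 10},
    {"tx": 0, "ty": 0, "tz": 0, "ax": 0, "ay": 0, "az": 0, "jaw": 10},
    {"tx": 0, "ty": 0, "tz": 0, "ax": 0, "ay": 0, "az": 0, "jaw": 10},
  ],
)

```text
clock: 11.3
tcp_pos: [650.5, 110.8, 95.2]
tcp_rot: [0.707, -0.001, 0.001, -0.707]
wrist_force: [-3.4, -0.4, 4.7]
opening: 26.1
```

Request:
carry_out(
  plan=[
    {"tx": 0, "ty": 0, "tz": 0, "ax": 0, "ay": 0, "az": 0, "jaw": 35},
    {"tx": 0, "ty": 0, "tz": 0, "ax": 0, "ay": 0, "az": 0, "jaw": 50},
    {"tx": 0, "ty": 0, "tz": 0, "ax": 0, "ay": 0, "az": 0, "jaw": 60},
    {"tx": 0, "ty": -10, "tz": 0, "ax": 0, "ay": 0, "az": 0, "jaw": 60},
    {"tx": 0, "ty": -20, "tz": 0, "ax": 0, "ay": 0, "az": 0, "jaw": 60},
    {"tx": 0, "ty": -30, "tz": 0, "ax": 0, "ay": 0, "az": 0, "jaw": 60},
    {"tx": 0, "ty": -25, "tz": 0, "ax": 0, "ay": 0, "az": 0, "jaw": 60},
    {"tx": 0, "ty": -10, "tz": 0, "ax": 0, "ay": 0, "az": 0, "jaw": 60},
    {"tx": 0, "ty": 0, "tz": 0, "ax": 0, "ay": 0, "az": 0, "jaw": 60},
  ],
)

```text
clock: 12.05
tcp_pos: [652.5, 110.9, 193.6]
tcp_rot: [-0.707, -0.002, -0.004, 0.707]
wrist_force: [0.4, -0.5, 0.7]
opening: 51.2
```

Request:
carry_out(
  plan=[
    {"tx": -12, "ty": 0, "tz": -6, "ax": 0, "ay": 0, "az": 0, "jaw": 60},
    {"tx": -24, "ty": 0, "tz": -12, "ax": 0, "ay": 0, "az": 0, "jaw": 60},
    {"tx": -28, "ty": 0, "tz": -14, "ax": 0, "ay": 0, "az": 0, "jaw": 60},
    {"tx": -28, "ty": 0, "tz": -14, "ax": 0, "ay": 0, "az": 0, "jaw": 60},
    {"tx": -28, "ty": 0, "tz": -14, "ax": 0, "ay": 0, "az": 0, "jaw": 60},
    {"tx": -28, "ty": 0, "tz": -14, "ax": 0, "ay": 0, "az": 0, "jaw": 60},
    {"tx": -28, "ty": 0, "tz": -14, "ax": 0, "ay": 0, "az": 0, "jaw": 60},
    {"tx": -24, "ty": 0, "tz": -12, "ax": 0, "ay": 0, "az": 0, "jaw": 60},
    {"tx": -12, "ty": 0, "tz": -6, "ax": 0, "ay": 0, "az": 0, "jaw": 60},
    {"tx": 0, "ty": 0, "tz": 0, "ax": 0, "ay": 0, "az": 0, "jaw": 60},
    {"tx": 0, "ty": 0, "tz": 0, "ax": 0, "ay": 0, "az": 0, "jaw": 60},
    {"tx": 0, "ty": 0, "tz": 0, "ax": 0, "ay": 0, "az": 0, "jaw": 60},
  ],
)

```text
clock: 13.05
tcp_pos: [438.0, 5.6, 188.2]
tcp_rot: [-0.707, 0.001, -0.001, 0.707]
wrist_force: [0.5, 0.2, -0.6]
opening: 50.7
```

```bash
cat > look2.py <<'E'
from h import *
import cv2,sys
n=sys.argv[1];x,y=int(sys.argv[2]),int(sys.argv[3]);P=list(map(float,sys.argv[4:8]))
s=robot.read_camera("scene");i=robot.camera_info("wrist");a=robot.read_camera("wrist")
cv2.imwrite(f"pics/{n}.png",np.hstack([cv2.resize(a,(400,300)),cv2.resize(s[max(0,y-75):y+75,x-100:x+100],(400,300),interpolation=cv2.INTER_CUBIC)]))
T=np.array(i["T"]);
for z in (P[3],0):
    c=T[:3,:3].T@(np.array([P[0],P[1],z])-T[:3,3]);print("pred wrist panel px",z,((c[:2]/c[2]*i["fx"]+[i["cx"],i["cy"]])/1.4).round(0))
go(*P[:3],0)
E
python3 look2.py b1 270 200 436.8 5.4 107 165
```

```text
pred wrist panel px 165.0 [198. 170.]
pred wrist panel px 0 [200. 129.]
t 13.15 tcp [438.4   5.7 188.5] jawyaw -0.1 y-axis [-0.001  0.    -1.   ] q [-0.22 -0.24  2.15  0.    1.23 -0.22] open 50.8 F [ 0.2 -0.5 -0.3]
ay (deg) = -0.1
delta AFTER turn [-1.5 81.5 -0.4]
tilt fix ax,az deg [-0.02  0.   -0.03]
delta now tx,ty,tz [-1.5 81.5 -0.4] rows>= 3
```

View pics/b1.png

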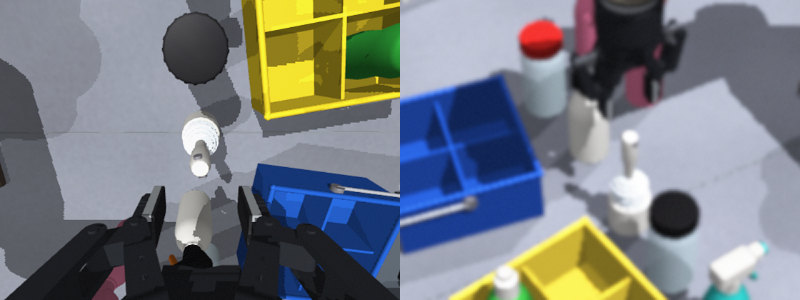

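Request:
carry_out(
  plan=[
    {"tx": -1, "ty": 10, "tz": 0, "ax": 0, "ay": 0, "az": 0, "jaw": 60},
    {"tx": 0, "ty": 18, "tz": 0, "ax": 0, "ay": 0, "az": 0, "jaw": 60},
    {"tx": 0, "ty": 20, "tz": 0, "ax": 0, "ay": 0, "az": 0, "jaw": 60},
    {"tx": 0, "ty": 18, "tz": 0, "ax": 0, "ay": 0, "az": 0, "jaw": 60},
    {"tx": 0, "ty": 10, "tz": 0, "ax": 0, "ay": 0, "az": 0, "jaw": 60},
    {"tx": 0, "ty": 5, "tz": 0, "ax": 0, "ay": 0, "az": 0, "jaw": 60},
    {"tx": 0, "ty": 0, "tz": 0, "ax": 0, "ay": 0, "az": 0, "jaw": 60},
    {"tx": 0, "ty": 0, "tz": 0, "ax": 0, "ay": 0, "az": 0, "jaw": 60},
    {"tx": 0, "ty": 0, "tz": 0, "ax": 0, "ay": 0, "az": 0, "jaw": 60},
  ],
)

```text
clock: 13.9
tcp_pos: [437.8, 5.3, 108.9]
tcp_rot: [0.707, -0.0, 0.002, -0.707]
wrist_force: [0.4, 0.7, 0.1]
opening: 51.4
```

```bash
python3 look2.py b2 270 200 436.8 5.4 107 165
```

```text
pred wrist panel px 165.0 [197. 225.]
pred wrist panel px 0 [199. 143.]
t 14.0 tcp [437.7   5.3 109. ] jawyaw -0.2 y-axis [ 0.002 -0.001 -1.   ] q [-0.22 -0.14  2.23  0.    1.05 -0.22] open 51.5 F [-0.6 -1.   0.4]
ay (deg) = -0.2
delta AFTER turn [-0.9  2.   0.2]
tilt fix ax,az deg [0.03 0.   0.13]
delta now tx,ty,tz [-0.9  2.   0.1] rows>= 1
```

View pics/b2.png

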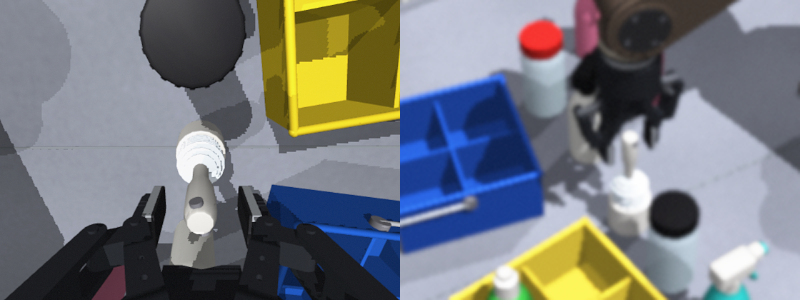

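Request:
carry_out(
  plan=[
    {"tx": 0, "ty": 1, "tz": 0, "ax": 0, "ay": 0, "az": 0, "jaw": 45},
    {"tx": 0, "ty": 0, "tz": 0, "ax": 0, "ay": 0, "az": 0, "jaw": 36},
    {"tx": 0, "ty": 0, "tz": 0, "ax": 0, "ay": 0, "az": 0, "jaw": 32},
    {"tx": 0, "ty": 0, "tz": 0, "ax": 0, "ay": 0, "az": 0, "jaw": 28},
    {"tx": 0, "ty": 0, "tz": 0, "ax": 0, "ay": 0, "az": 0, "jaw": 24},
    {"tx": 0, "ty": 0, "tz": 0, "ax": 0, "ay": 0, "az": 0, "jaw": 18},
    {"tx": 0, "ty": 0, "tz": 0, "ax": 0, "ay": 0, "az": 0, "jaw": 5},
    {"tx": 0, "ty": 0, "tz": 0, "ax": 0, "ay": 0, "az": 0, "jaw": 5},
    {"tx": 0, "ty": 0, "tz": 0, "ax": 0, "ay": 0, "az": 0, "jaw": 5},
  ],
)

```text
clock: 14.75
tcp_pos: [437.1, 5.4, 107.1]
tcp_rot: [0.707, -0.001, 0.001, -0.707]
wrist_force: [-0.5, -0.4, 2.1]
opening: 19.4
```

```bash
python3 look2.py b3 270 200 436.8 5.4 107 165
```

```text
pred wrist panel px 165.0 [198. 227.]
pred wrist panel px 0 [200. 143.]
t 14.85 tcp [437.1   5.4 107.1] jawyaw -0.2 y-axis [ 0.001 -0.    -1.   ] q [-0.22 -0.14  2.23 -0.    1.05 -0.22] open 19.2 F [0.6 0.1 2.3]
ay (deg) = -0.2
delta AFTER turn [-0.3  0.1  0. ]
tilt fix ax,az deg [0.01 0.   0.04]
delta now tx,ty,tz [-0.3  0.1  0. ] rows>= 1
```

View pics/b3.png

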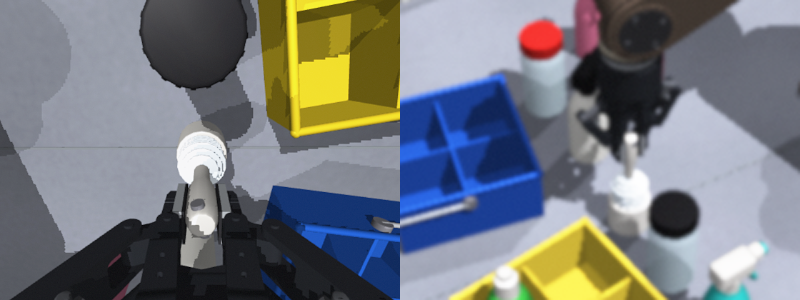

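Request:
carry_out(
  plan=[
    {"tx": 0, "ty": -5, "tz": 0, "ax": 0, "ay": 0, "az": 0, "jaw": 5},
    {"tx": 0, "ty": -12, "tz": 0, "ax": 0, "ay": 0, "az": 0, "jaw": 5},
    {"tx": 0, "ty": -24, "tz": 0, "ax": 0, "ay": 0, "az": 0, "jaw": 5},
    {"tx": 0, "ty": -30, "tz": 0, "ax": 0, "ay": 0, "az": 0, "jaw": 5},
    {"tx": 0, "ty": -30, "tz": 0, "ax": 0, "ay": 0, "az": 0, "jaw": 5},
    {"tx": 0, "ty": -30, "tz": 0, "ax": 0, "ay": 0, "az": 0, "jaw": 5},
    {"tx": 0, "ty": -20, "tz": 0, "ax": 0, "ay": 0, "az": 0, "jaw": 5},
    {"tx": 0, "ty": -12, "tz": 0, "ax": 0, "ay": 0, "az": 0, "jaw": 5},
    {"tx": 0, "ty": 0, "tz": 0, "ax": 0, "ay": 0, "az": 0, "jaw": 5},
    {"tx": 0, "ty": 0, "tz": 0, "ax": 0, "ay": 0, "az": 0, "jaw": 5},
  ],
)

```text
clock: 15.68
tcp_pos: [436.4, 5.5, 269.0]
tcp_rot: [-0.707, 0.001, -0.001, 0.707]
wrist_force: [-0.3, 0.6, -2.0]
opening: 19.3
```

Request:
carry_out(
  plan=[
    {"tx": 7, "ty": 0, "tz": 7, "ax": 0, "ay": 0, "az": 0, "jaw": 5},
    {"tx": 15, "ty": 0, "tz": 15, "ax": 0, "ay": 0, "az": 0, "jaw": 5},
    {"tx": 22, "ty": 0, "tz": 22, "ax": 0, "ay": 0, "az": 0, "jaw": 5},
    {"tx": 22, "ty": 0, "tz": 22, "ax": 0, "ay": 0, "az": 0, "jaw": 5},
    {"tx": 22, "ty": 0, "tz": 22, "ax": 0, "ay": 0, "az": 0, "jaw": 5},
    {"tx": 22, "ty": 0, "tz": 22, "ax": 0, "ay": 0, "az": 0, "jaw": 5},
    {"tx": 22, "ty": 0, "tz": 22, "ax": 0, "ay": 0, "az": 0, "jaw": 5},
    {"tx": 22, "ty": 0, "tz": 22, "ax": 0, "ay": 0, "az": 0, "jaw": 5},
    {"tx": 20, "ty": 0, "tz": 20, "ax": 0, "ay": 0, "az": 0, "jaw": 5},
    {"tx": 14, "ty": 0, "tz": 14, "ax": 0, "ay": 0, "az": 0, "jaw": 5},
    {"tx": 8, "ty": 0, "tz": 9, "ax": 0, "ay": 0, "az": 0, "jaw": 5},
    {"tx": 0, "ty": 0, "tz": 0, "ax": 0, "ay": 0, "az": 0, "jaw": 5},
    {"tx": 0, "ty": 0, "tz": 0, "ax": 0, "ay": 0, "az": 0, "jaw": 5},
    {"tx": 0, "ty": 0, "tz": 0, "ax": 0, "ay": 0, "az": 0, "jaw": 5},
  ],
)

```text
clock: 16.85
tcp_pos: [632.5, 201.7, 267.7]
tcp_rot: [0.707, -0.002, -0.0, -0.707]
wrist_force: [0.9, 0.0, -2.6]
opening: 19.2
```

```bash
python3 look2.py b4 250 270 633.5 202.6 111.2 4
```

```text
pred wrist panel px 4.0 [201. 119.]
pred wrist panel px 0 [201. 119.]
t 16.95 tcp [632.7 201.3 269.1] jawyaw -0.2 y-axis [-0.001 -0.    -1.   ] q [ 0.16  0.23  1.54 -0.    1.37  0.16] open 19.4 F [-0.5  0.2 -1.4]
ay (deg) = -0.2
delta AFTER turn [  1.  157.9   1.3]
tilt fix ax,az deg [ 0.02 -0.   -0.08]
delta now tx,ty,tz [  1.  157.9   1.3] rows>= 4
```

View pics/b4.png

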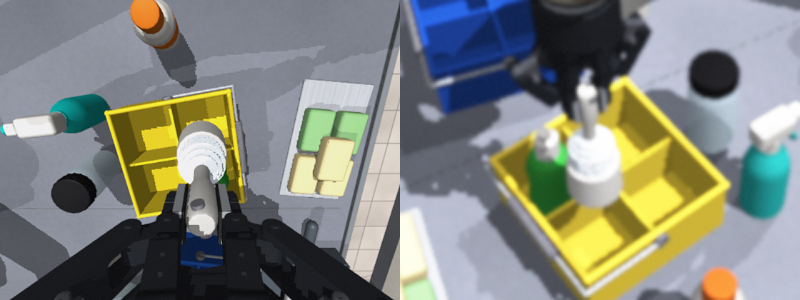

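Request:
carry_out(
  plan=[
    {"tx": 1, "ty": 10, "tz": 1, "ax": 0, "ay": 0, "az": 0, "jaw": 5},
    {"tx": 0, "ty": 20, "tz": 0, "ax": 0, "ay": 0, "az": 0, "jaw": 5},
    {"tx": 0, "ty": 25, "tz": 0, "ax": 0, "ay": 0, "az": 0, "jaw": 5},
    {"tx": 0, "ty": 25, "tz": 0, "ax": 0, "ay": 0, "az": 0, "jaw": 5},
    {"tx": 0, "ty": 25, "tz": 0, "ax": 0, "ay": 0, "az": 0, "jaw": 5},
    {"tx": 0, "ty": 20, "tz": 0, "ax": 0, "ay": 0, "az": 0, "jaw": 5},
    {"tx": 0, "ty": 12, "tz": 0, "ax": 0, "ay": 0, "az": 0, "jaw": 5},
    {"tx": 0, "ty": 8, "tz": 0, "ax": 0, "ay": 0, "az": 0, "jaw": 5},
    {"tx": 0, "ty": 5, "tz": 0, "ax": 0, "ay": 0, "az": 0, "jaw": 5},
    {"tx": 0, "ty": 2, "tz": 0, "ax": 0, "ay": 0, "az": 0, "jaw": 5},
    {"tx": 0, "ty": 0, "tz": 0, "ax": 0, "ay": 0, "az": 0, "jaw": 5},
    {"tx": 0, "ty": 0, "tz": 0, "ax": 0, "ay": 0, "az": 0, "jaw": 5},
    {"tx": 0, "ty": 0, "tz": 0, "ax": 0, "ay": 0, "az": 0, "jaw": 5},
  ],
)

```text
clock: 18.03
tcp_pos: [635.3, 203.0, 119.4]
tcp_rot: [-0.707, 0.0, -0.002, 0.707]
wrist_force: [0.6, -0.3, -0.4]
opening: 19.4
```

Request:
carry_out(
  plan=[
    {"tx": 0, "ty": 2, "tz": 0, "ax": 0, "ay": 0, "az": 0, "jaw": 5},
    {"tx": 0, "ty": 2, "tz": 0, "ax": 0, "ay": 0, "az": 0, "jaw": 5},
    {"tx": 0, "ty": 1, "tz": 0, "ax": 0, "ay": 0, "az": 0, "jaw": 5},
    {"tx": 0, "ty": 0, "tz": 0, "ax": 0, "ay": 0, "az": 0, "jaw": 5},
    {"tx": 0, "ty": 0, "tz": 0, "ax": 0, "ay": 0, "az": 0, "jaw": 5},
  ],
)

```text
clock: 18.45
tcp_pos: [634.3, 202.8, 112.6]
tcp_rot: [0.707, -0.001, 0.001, -0.707]
wrist_force: [0.4, -0.4, -1.3]
opening: 19.4
```

Request:
carry_out(
  plan=[
    {"tx": 0, "ty": 1, "tz": 0, "ax": 0, "ay": 0, "az": 0, "jaw": 5},
    {"tx": 0, "ty": 1, "tz": 0, "ax": 0, "ay": 0, "az": 0, "jaw": 5},
    {"tx": 0, "ty": 0, "tz": 0, "ax": 0, "ay": 0, "az": 0, "jaw": 5},
    {"tx": 0, "ty": 0, "tz": 0, "ax": 0, "ay": 0, "az": 0, "jaw": 5},
  ],
)

```text
clock: 18.78
tcp_pos: [634.7, 202.9, 111.3]
tcp_rot: [-0.707, 0.001, -0.001, 0.707]
wrist_force: [-0.3, 0.1, -0.2]
opening: 19.4
```

Request:
carry_out(
  plan=[
    {"tx": 0, "ty": 1, "tz": 0, "ax": 0, "ay": 0, "az": 0, "jaw": 5},
    {"tx": 0, "ty": 0, "tz": 0, "ax": 0, "ay": 0, "az": 0, "jaw": 5},
    {"tx": 0, "ty": 0, "tz": 0, "ax": 0, "ay": 0, "az": 0, "jaw": 5},
  ],
)

```text
clock: 19.03
tcp_pos: [634.9, 202.9, 111.2]
tcp_rot: [-0.707, 0.001, -0.002, 0.707]
wrist_force: [-2.2, -0.4, 5.3]
opening: 19.3
```

Request:
carry_out(
  plan=[
    {"tx": 0, "ty": 0, "tz": 0, "ax": 0, "ay": 0, "az": 0, "jaw": 35},
    {"tx": 0, "ty": 0, "tz": 0, "ax": 0, "ay": 0, "az": 0, "jaw": 50},
    {"tx": 0, "ty": 0, "tz": 0, "ax": 0, "ay": 0, "az": 0, "jaw": 60},
    {"tx": 0, "ty": -10, "tz": 0, "ax": 0, "ay": 0, "az": 0, "jaw": 60},
    {"tx": 0, "ty": -20, "tz": 0, "ax": 0, "ay": 0, "az": 0, "jaw": 60},
    {"tx": 0, "ty": -30, "tz": 0, "ax": 0, "ay": 0, "az": 0, "jaw": 60},
    {"tx": 0, "ty": -25, "tz": 0, "ax": 0, "ay": 0, "az": 0, "jaw": 70},
    {"tx": -4, "ty": -12, "tz": 9, "ax": 0, "ay": 0, "az": 0, "jaw": 75},
    {"tx": -9, "ty": 0, "tz": 19, "ax": 0, "ay": 0, "az": 0, "jaw": 75},
    {"tx": -14, "ty": 0, "tz": 30, "ax": 0, "ay": 0, "az": 0, "jaw": 75},
    {"tx": -14, "ty": 0, "tz": 30, "ax": 0, "ay": 0, "az": 0, "jaw": 75},
    {"tx": -13, "ty": 0, "tz": 30, "ax": 0, "ay": 0, "az": 0, "jaw": 75},
    {"tx": -9, "ty": 0, "tz": 18, "ax": 0, "ay": 0, "az": 0, "jaw": 75},
    {"tx": -4, "ty": 0, "tz": 10, "ax": 0, "ay": 0, "az": 0, "jaw": 75},
    {"tx": 0, "ty": 0, "tz": 0, "ax": 0, "ay": 0, "az": 0, "jaw": 75},
    {"tx": 0, "ty": 0, "tz": 0, "ax": 0, "ay": 0, "az": 0, "jaw": 75},
    {"tx": 0, "ty": 0, "tz": 0, "ax": 0, "ay": 0, "az": 0, "jaw": 75},
  ],
)

```text
clock: 20.45
tcp_pos: [568.3, 348.1, 206.6]
tcp_rot: [0.707, -0.001, 0.001, -0.707]
wrist_force: [0.5, 0.0, -0.6]
opening: 63.8
```

```bash
python3 look2.py k1 280 320 567.6 349.5 88 140
```

```text
pred wrist panel px 140.0 [199. 153.]
pred wrist panel px 0 [200. 125.]
t 20.55 tcp [568.6 347.7 206.7] jawyaw -0.3 y-axis [-0. -0. -1.] q [ 0.4   0.27  1.6  -0.    1.27  0.4 ] open 64.0 F [0.5 0.1 0. ]
ay (deg) = -0.3
delta AFTER turn [ -1.  118.7   1.8]
tilt fix ax,az deg [ 0.02 -0.   -0.  ]
delta now tx,ty,tz [ -1.  118.7   1.8] rows>= 3
```

View pics/k1.png

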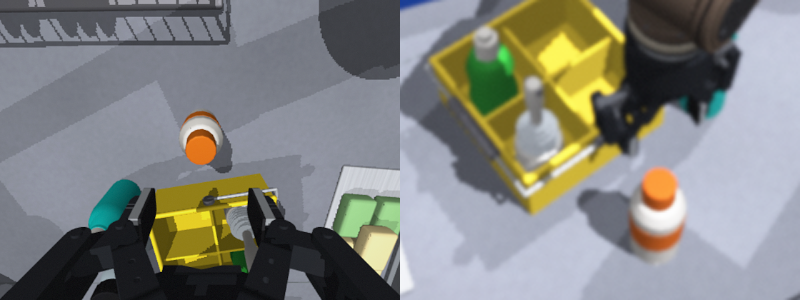

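Request:
carry_out(
  plan=[
    {"tx": 0, "ty": 15, "tz": 2, "ax": 0, "ay": 0, "az": 0, "jaw": 75},
    {"tx": 0, "ty": 25, "tz": 0, "ax": 0, "ay": 0, "az": 0, "jaw": 75},
    {"tx": 0, "ty": 25, "tz": 0, "ax": 0, "ay": 0, "az": 0, "jaw": 75},
    {"tx": 0, "ty": 22, "tz": 0, "ax": 0, "ay": 0, "az": 0, "jaw": 75},
    {"tx": 0, "ty": 15, "tz": 0, "ax": 0, "ay": 0, "az": 0, "jaw": 75},
    {"tx": 0, "ty": 10, "tz": 0, "ax": 0, "ay": 0, "az": 0, "jaw": 75},
    {"tx": 0, "ty": 6, "tz": 0, "ax": 0, "ay": 0, "az": 0, "jaw": 75},
    {"tx": 0, "ty": 0, "tz": 0, "ax": 0, "ay": 0, "az": 0, "jaw": 75},
    {"tx": 0, "ty": 0, "tz": 0, "ax": 0, "ay": 0, "az": 0, "jaw": 75},
    {"tx": 0, "ty": 0, "tz": 0, "ax": 0, "ay": 0, "az": 0, "jaw": 75},
  ],
)

```text
clock: 21.38
tcp_pos: [569.0, 351.5, 90.6]
tcp_rot: [-0.707, 0.0, -0.002, 0.708]
wrist_force: [-0.4, -0.6, -0.0]
opening: 64.1
```

```bash
python3 look2.py k2 280 320 567.6 349.5 88 140
```

```text
pred wrist panel px 140.0 [197. 221.]
pred wrist panel px 0 [199. 149.]
t 21.4833 tcp [568.8 351.5  90.6] jawyaw -0.2 y-axis [ 0.003  0.001 -1.   ] q [0.4  0.39 1.68 0.   1.07 0.41] open 64.2 F [ 0.5  0.9 -0.4]
ay (deg) = -0.2
delta AFTER turn [-1.2  2.6 -2. ]
tilt fix ax,az deg [-0.07 -0.    0.15]
delta now tx,ty,tz [-1.2  2.6 -2. ] rows>= 1
```

View pics/k2.png

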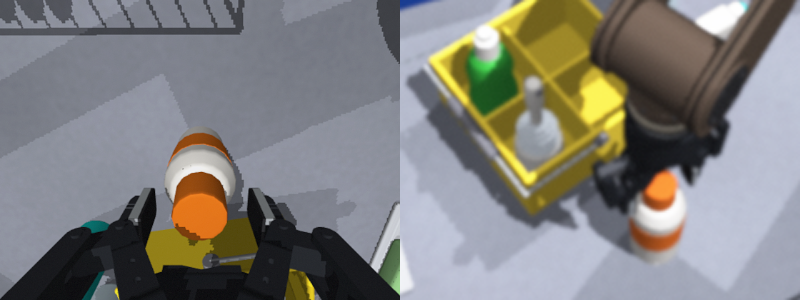

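Request:
carry_out(
  plan=[
    {"tx": 0, "ty": 1, "tz": -1, "ax": 0, "ay": 0, "az": 0, "jaw": 62},
    {"tx": 0, "ty": 0, "tz": 0, "ax": 0, "ay": 0, "az": 0, "jaw": 55},
    {"tx": 0, "ty": 0, "tz": 0, "ax": 0, "ay": 0, "az": 0, "jaw": 50},
    {"tx": 0, "ty": 0, "tz": 0, "ax": 0, "ay": 0, "az": 0, "jaw": 45},
    {"tx": 0, "ty": 0, "tz": 0, "ax": 0, "ay": 0, "az": 0, "jaw": 40},
    {"tx": 0, "ty": 0, "tz": 0, "ax": 0, "ay": 0, "az": 0, "jaw": 34},
    {"tx": 0, "ty": 0, "tz": 0, "ax": 0, "ay": 0, "az": 0, "jaw": 15},
    {"tx": 0, "ty": 0, "tz": 0, "ax": 0, "ay": 0, "az": 0, "jaw": 15},
    {"tx": 0, "ty": 0, "tz": 0, "ax": 0, "ay": 0, "az": 0, "jaw": 15},
  ],
)

```text
clock: 22.23
tcp_pos: [568.1, 350.2, 88.3]
tcp_rot: [-0.707, 0.001, -0.001, 0.707]
wrist_force: [-0.2, 0.2, 2.6]
opening: 34.1
```

```bash
python3 look2.py k3 280 320 567.6 349.5 88 140
```

```text
pred wrist panel px 140.0 [198. 222.]
pred wrist panel px 0 [200. 149.]
t 22.3333 tcp [568.  350.2  88.3] jawyaw -0.2 y-axis [ 0.001  0.    -1.   ] q [0.4  0.39 1.68 0.   1.07 0.4 ] open 33.7 F [ 0.3 -0.1  3. ]
ay (deg) = -0.2
delta AFTER turn [-0.4  0.3 -0.7]
tilt fix ax,az deg [-0.02  0.    0.03]
delta now tx,ty,tz [-0.4  0.3 -0.7] rows>= 1
```

View pics/k3.png

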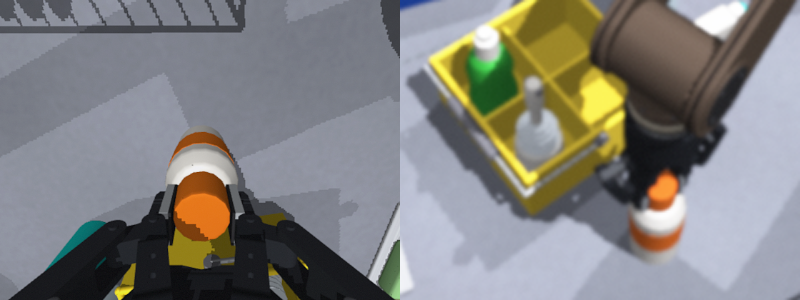

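Request:
carry_out(
  plan=[
    {"tx": 0, "ty": -5, "tz": 0, "ax": 0, "ay": 0, "az": 0, "jaw": 15},
    {"tx": 0, "ty": -12, "tz": 0, "ax": 0, "ay": 0, "az": 0, "jaw": 15},
    {"tx": 0, "ty": -24, "tz": 0, "ax": 0, "ay": 0, "az": 0, "jaw": 15},
    {"tx": 0, "ty": -30, "tz": 0, "ax": 0, "ay": 0, "az": 0, "jaw": 15},
    {"tx": 0, "ty": -30, "tz": 0, "ax": 0, "ay": 0, "az": 0, "jaw": 15},
    {"tx": 0, "ty": -30, "tz": 0, "ax": 0, "ay": 0, "az": 0, "jaw": 15},
    {"tx": 0, "ty": -30, "tz": 0, "ax": 0, "ay": 0, "az": 0, "jaw": 15},
    {"tx": 0, "ty": -18, "tz": 0, "ax": 0, "ay": 0, "az": 0, "jaw": 15},
    {"tx": 0, "ty": -11, "tz": 0, "ax": 0, "ay": 0, "az": 0, "jaw": 15},
    {"tx": 0, "ty": 0, "tz": 0, "ax": 0, "ay": 0, "az": 0, "jaw": 15},
    {"tx": 0, "ty": 0, "tz": 0, "ax": 0, "ay": 0, "az": 0, "jaw": 15},
  ],
)

```text
clock: 23.25
tcp_pos: [567.6, 349.9, 277.4]
tcp_rot: [0.707, -0.001, 0.001, -0.707]
wrist_force: [0.7, -1.5, -2.4]
opening: 33.7
```

Request:
carry_out(
  plan=[
    {"tx": 1, "ty": 0, "tz": -10, "ax": 0, "ay": 0, "az": 0, "jaw": 15},
    {"tx": 3, "ty": 0, "tz": -20, "ax": 0, "ay": 0, "az": 0, "jaw": 15},
    {"tx": 5, "ty": 0, "tz": -30, "ax": 0, "ay": 0, "az": 0, "jaw": 15},
    {"tx": 5, "ty": 0, "tz": -34, "ax": 0, "ay": 0, "az": 0, "jaw": 15},
    {"tx": 5, "ty": 0, "tz": -34, "ax": 0, "ay": 0, "az": 0, "jaw": 15},
    {"tx": 5, "ty": 0, "tz": -34, "ax": 0, "ay": 0, "az": 0, "jaw": 15},
    {"tx": 5, "ty": 0, "tz": -34, "ax": 0, "ay": 0, "az": 0, "jaw": 15},
    {"tx": 5, "ty": 0, "tz": -34, "ax": 0, "ay": 0, "az": 0, "jaw": 15},
    {"tx": 5, "ty": 0, "tz": -34, "ax": 0, "ay": 0, "az": 0, "jaw": 15},
    {"tx": 5, "ty": 0, "tz": -34, "ax": 0, "ay": 0, "az": 0, "jaw": 15},
    {"tx": 5, "ty": 0, "tz": -34, "ax": 0, "ay": 0, "az": 0, "jaw": 15},
    {"tx": 5, "ty": 0, "tz": -34, "ax": 0, "ay": 0, "az": 0, "jaw": 15},
    {"tx": 5, "ty": 0, "tz": -34, "ax": 0, "ay": 0, "az": 0, "jaw": 15},
    {"tx": 5, "ty": 0, "tz": -34, "ax": 0, "ay": 0, "az": 0, "jaw": 15},
    {"tx": 5, "ty": 0, "tz": -34, "ax": 0, "ay": 0, "az": 0, "jaw": 15},
    {"tx": 5, "ty": 0, "tz": -34, "ax": 0, "ay": 0, "az": 0, "jaw": 15},
    {"tx": 5, "ty": 0, "tz": -30, "ax": 0, "ay": 0, "az": 0, "jaw": 15},
    {"tx": 4, "ty": 0, "tz": -20, "ax": 0, "ay": 0, "az": 0, "jaw": 15},
    {"tx": 2, "ty": 0, "tz": -12, "ax": 0, "ay": 0, "az": 0, "jaw": 15},
    {"tx": 0, "ty": 0, "tz": 0, "ax": 0, "ay": 0, "az": 0, "jaw": 15},
  ],
)

```text
clock: 24.92
tcp_pos: [649.9, -216.9, 274.9]
tcp_rot: [-0.707, 0.004, -0.001, 0.707]
wrist_force: [-0.2, 0.8, -2.6]
opening: 33.7
```

Request:
carry_out(
  plan=[
    {"tx": 0, "ty": 0, "tz": 0, "ax": 0, "ay": 0, "az": 0, "jaw": 15},
    {"tx": 0, "ty": 0, "tz": 0, "ax": 0, "ay": 0, "az": 0, "jaw": 15},
  ],
)

```text
clock: 25.08
tcp_pos: [650.7, -212.8, 277.0]
tcp_rot: [-0.707, 0.001, -0.0, 0.708]
wrist_force: [0.9, 0.2, -1.5]
opening: 33.8
```

```bash
python3 look2.py k4 210 190 654.4 -216.2 92.4 4
```

```text
pred wrist panel px 4.0 [203. 121.]
pred wrist panel px 0 [203. 121.]
t 25.1833 tcp [ 651.1 -212.5  277.8] jawyaw -0.1 y-axis [-0.     0.001 -1.   ] q [-0.46  0.27  1.48  0.    1.4  -0.46] open 34.1 F [-0.   0.  -2.8]
ay (deg) = -0.1
delta AFTER turn [  3.4 185.4  -3.8]
tilt fix ax,az deg [-0.03 -0.   -0.02]
delta now tx,ty,tz [  3.4 185.4  -3.8] rows>= 5
```

View pics/k4.png

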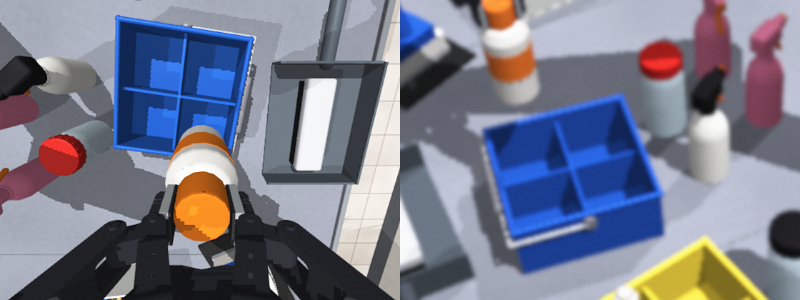

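Request:
carry_out(
  plan=[
    {"tx": 3, "ty": 12, "tz": -4, "ax": 0, "ay": 0, "az": 0, "jaw": 15},
    {"tx": 0, "ty": 24, "tz": 0, "ax": 0, "ay": 0, "az": 0, "jaw": 15},
    {"tx": 0, "ty": 30, "tz": 0, "ax": 0, "ay": 0, "az": 0, "jaw": 15},
    {"tx": 0, "ty": 30, "tz": 0, "ax": 0, "ay": 0, "az": 0, "jaw": 15},
    {"tx": 0, "ty": 28, "tz": 0, "ax": 0, "ay": 0, "az": 0, "jaw": 15},
    {"tx": 0, "ty": 20, "tz": 0, "ax": 0, "ay": 0, "az": 0, "jaw": 15},
    {"tx": 0, "ty": 14, "tz": 0, "ax": 0, "ay": 0, "az": 0, "jaw": 15},
    {"tx": 0, "ty": 8, "tz": 0, "ax": 0, "ay": 0, "az": 0, "jaw": 15},
    {"tx": 0, "ty": 6, "tz": 0, "ax": 0, "ay": 0, "az": 0, "jaw": 15},
    {"tx": 0, "ty": 4, "tz": 0, "ax": 0, "ay": 0, "az": 0, "jaw": 15},
    {"tx": 0, "ty": 2, "tz": 0, "ax": 0, "ay": 0, "az": 0, "jaw": 15},
    {"tx": 0, "ty": 2, "tz": 0, "ax": 0, "ay": 0, "az": 0, "jaw": 15},
    {"tx": 0, "ty": 0, "tz": 0, "ax": 0, "ay": 0, "az": 0, "jaw": 15},
    {"tx": 0, "ty": 0, "tz": 0, "ax": 0, "ay": 0, "az": 0, "jaw": 15},
    {"tx": 0, "ty": 0, "tz": 0, "ax": 0, "ay": 0, "az": 0, "jaw": 15},
  ],
)

```text
clock: 26.43
tcp_pos: [654.5, -218.5, 98.7]
tcp_rot: [0.707, -0.001, 0.002, -0.707]
wrist_force: [-0.2, -0.1, -3.0]
opening: 33.7
```

Request:
carry_out(
  plan=[
    {"tx": 0, "ty": 2, "tz": 0, "ax": 0, "ay": 0, "az": 0, "jaw": 15},
    {"tx": 0, "ty": 1, "tz": 0, "ax": 0, "ay": 0, "az": 0, "jaw": 15},
    {"tx": 0, "ty": 1, "tz": 0, "ax": 0, "ay": 0, "az": 0, "jaw": 15},
    {"tx": 0, "ty": 1, "tz": 0, "ax": 0, "ay": 0, "az": 0, "jaw": 15},
    {"tx": 0, "ty": 0, "tz": 0, "ax": 0, "ay": 0, "az": 0, "jaw": 15},
    {"tx": 0, "ty": 0, "tz": 0, "ax": 0, "ay": 0, "az": 0, "jaw": 15},
  ],
)

```text
clock: 26.93
tcp_pos: [654.0, -218.2, 92.6]
tcp_rot: [-0.707, 0.001, -0.001, 0.707]
wrist_force: [-0.5, 0.5, -1.6]
opening: 33.5
```

Request:
carry_out(
  plan=[
    {"tx": 0, "ty": 1, "tz": 0, "ax": 0, "ay": 0, "az": 0, "jaw": 15},
    {"tx": 0, "ty": 0, "tz": 0, "ax": 0, "ay": 0, "az": 0, "jaw": 15},
    {"tx": 0, "ty": 0, "tz": 0, "ax": 0, "ay": 0, "az": 0, "jaw": 15},
  ],
)

```text
clock: 27.18
tcp_pos: [654.3, -218.4, 92.3]
tcp_rot: [0.707, -0.001, 0.001, -0.707]
wrist_force: [-1.0, -0.9, -0.9]
opening: 33.7
```

Request:
carry_out(
  plan=[
    {"tx": 0, "ty": 1, "tz": 0, "ax": 0, "ay": 0, "az": 0, "jaw": 15},
    {"tx": 0, "ty": 0, "tz": 0, "ax": 0, "ay": 0, "az": 0, "jaw": 15},
    {"tx": 0, "ty": 0, "tz": 0, "ax": 0, "ay": 0, "az": 0, "jaw": 15},
  ],
)

```text
clock: 27.43
tcp_pos: [654.4, -218.5, 92.2]
tcp_rot: [0.707, -0.001, 0.001, -0.707]
wrist_force: [-3.3, 1.1, 5.6]
opening: 34.0
```

Request:
carry_out(
  plan=[
    {"tx": 0, "ty": 0, "tz": 0, "ax": 0, "ay": 0, "az": 0, "jaw": 45},
    {"tx": 0, "ty": 0, "tz": 0, "ax": 0, "ay": 0, "az": 0, "jaw": 55},
    {"tx": 0, "ty": 0, "tz": 0, "ax": 0, "ay": 0, "az": 0, "jaw": 65},
    {"tx": 0, "ty": -10, "tz": 0, "ax": 0, "ay": 0, "az": 0, "jaw": 65},
    {"tx": 0, "ty": -20, "tz": 0, "ax": 0, "ay": 0, "az": 0, "jaw": 65},
    {"tx": 0, "ty": -30, "tz": 0, "ax": 0, "ay": 0, "az": 0, "jaw": 65},
    {"tx": -12, "ty": -25, "tz": -1, "ax": 0, "ay": 0, "az": 0, "jaw": 100},
    {"tx": -24, "ty": -20, "tz": -3, "ax": 0, "ay": 0, "az": 0, "jaw": 100},
    {"tx": -30, "ty": -10, "tz": -4, "ax": 0, "ay": 0, "az": 0, "jaw": 100},
    {"tx": -30, "ty": 0, "tz": -4, "ax": 0, "ay": 0, "az": 0, "jaw": 100},
    {"tx": -30, "ty": 0, "tz": -4, "ax": 0, "ay": 0, "az": 0, "jaw": 100},
    {"tx": -30, "ty": 0, "tz": -4, "ax": 0, "ay": 0, "az": 0, "jaw": 100},
    {"tx": -27, "ty": 0, "tz": -4, "ax": 0, "ay": 0, "az": 0, "jaw": 100},
    {"tx": -20, "ty": 0, "tz": -3, "ax": 0, "ay": 0, "az": 0, "jaw": 100},
    {"tx": -10, "ty": 0, "tz": 0, "ax": 0, "ay": 0, "az": 0, "jaw": 100},
    {"tx": 0, "ty": 0, "tz": 0, "ax": 0, "ay": 0, "az": 0, "jaw": 100},
    {"tx": 0, "ty": 0, "tz": 0, "ax": 0, "ay": 0, "az": 0, "jaw": 100},
    {"tx": 0, "ty": 0, "tz": 0, "ax": 0, "ay": 0, "az": 0, "jaw": 100},
  ],
)

```text
clock: 28.93
tcp_pos: [442.0, -244.7, 206.3]
tcp_rot: [0.707, -0.001, 0.001, -0.707]
wrist_force: [0.5, 0.4, -1.0]
opening: 85.3
```

```bash
python3 look2.py r1 240 150 440.9 -245.8 76 135
```

```text
pred wrist panel px 135.0 [199. 154.]
pred wrist panel px 0 [200. 127.]
t 29.0333 tcp [ 442.  -244.5  206. ] jawyaw -0.1 y-axis [ 0. -0. -1.] q [-0.71 -0.09  1.99  0.    1.24 -0.7 ] open 85.2 F [-0.3 -0.3  0.1]
ay (deg) = -0.1
delta AFTER turn [ -1.2 130.   -1.3]
tilt fix ax,az deg [0.   0.   0.02]
delta now tx,ty,tz [ -1.1 130.   -1.3] rows>= 4
```

View pics/r1.png

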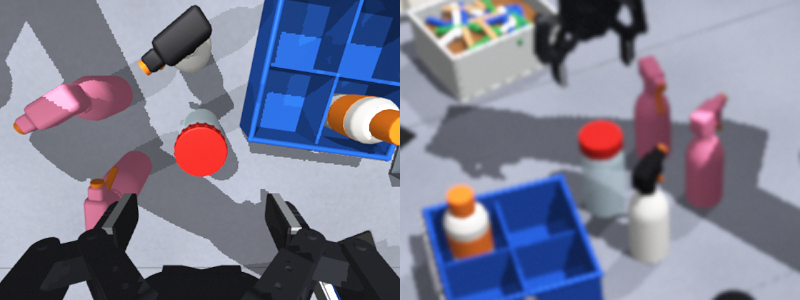

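```bash
python3 - <<'E'
from h import *
i=robot.camera_info("wrist")
for u,v,z in((97,187,160),(110,195,150),(122,175,135),(150,170,60),(120,235,130),(30,100,150),(105,220,130)): print(u,v,z,ray("",u*1.4,v*1.4,z,i).round(0))
E
```

```text
97 187 160 [ 333. -273.]
110 195 150 [ 341. -289.]
122 175 135 [ 352. -271.]
150 170 60 [ 365. -298.]
120 235 130 [ 337. -359.]
30 100 150 [ 278. -184.]
105 220 130 [ 321. -336.]
```

Request:
carry_out(
  plan=[
    {"tx": -1, "ty": 15, "tz": 0, "ax": 0, "ay": 0, "az": 0, "jaw": 100},
    {"tx": 0, "ty": 25, "tz": 0, "ax": 0, "ay": 0, "az": 0, "jaw": 100},
    {"tx": 0, "ty": 25, "tz": 0, "ax": 0, "ay": 0, "az": 0, "jaw": 100},
    {"tx": 0, "ty": 20, "tz": 0, "ax": 0, "ay": 0, "az": 0, "jaw": 100},
    {"tx": 0, "ty": 10, "tz": 0, "ax": 0, "ay": 0, "az": 0, "jaw": 100},
    {"tx": 0, "ty": 5, "tz": 0, "ax": 0, "ay": 0, "az": 0, "jaw": 100},
    {"tx": 0, "ty": 0, "tz": 0, "ax": 0, "ay": 0, "az": 0, "jaw": 100},
    {"tx": 0, "ty": 0, "tz": 0, "ax": 0, "ay": 0, "az": 0, "jaw": 100},
  ],
)

```text
clock: 29.7
tcp_pos: [440.9, -245.0, 106.7]
tcp_rot: [0.707, -0.001, 0.001, -0.707]
wrist_force: [-0.3, -1.1, 0.6]
opening: 85.5
```

```bash
python3 look2.py r2 240 150 440.9 -244.5 76 135
```

```text
pred wrist panel px 135.0 [199. 199.]
pred wrist panel px 0 [200. 143.]
t 29.8 tcp [ 441.1 -245.4  107.4] jawyaw -0.2 y-axis [ 0.002 -0.002 -1.   ] q [-0.71  0.02  2.08  0.    1.04 -0.71] open 85.5 F [-0.3 -0.9  0.4]
ay (deg) = -0.2
delta AFTER turn [-0.3 31.4  0.9]
tilt fix ax,az deg [ 0.11 -0.    0.13]
delta now tx,ty,tz [-0.3 31.4  0.9] rows>= 1
```

View pics/r2.png

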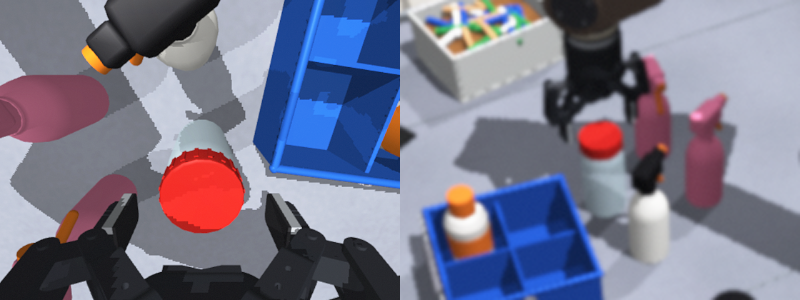

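Request:
carry_out(
  plan=[
    {"tx": 0, "ty": 10, "tz": 2, "ax": 0, "ay": 0, "az": 0, "jaw": 100},
    {"tx": 0, "ty": 10, "tz": 0, "ax": 0, "ay": 0, "az": 0, "jaw": 100},
    {"tx": 0, "ty": 6, "tz": 0, "ax": 0, "ay": 0, "az": 0, "jaw": 100},
    {"tx": 0, "ty": 4, "tz": 0, "ax": 0, "ay": 0, "az": 0, "jaw": 100},
    {"tx": 0, "ty": 0, "tz": 0, "ax": 0, "ay": 0, "az": 0, "jaw": 100},
    {"tx": 0, "ty": 0, "tz": 0, "ax": 0, "ay": 0, "az": 0, "jaw": 100},
    {"tx": 0, "ty": 0, "tz": 0, "ax": 0, "ay": 0, "az": 0, "jaw": 90},
    {"tx": 0, "ty": 0, "tz": 0, "ax": 0, "ay": 0, "az": 0, "jaw": 84},
    {"tx": 0, "ty": 0, "tz": 0, "ax": 0, "ay": 0, "az": 0, "jaw": 79},
    {"tx": 0, "ty": 0, "tz": 0, "ax": 0, "ay": 0, "az": 0, "jaw": 74},
    {"tx": 0, "ty": 0, "tz": 0, "ax": 0, "ay": 0, "az": 0, "jaw": 70},
    {"tx": 0, "ty": 0, "tz": 0, "ax": 0, "ay": 0, "az": 0, "jaw": 66},
    {"tx": 0, "ty": 0, "tz": 0, "ax": 0, "ay": 0, "az": 0, "jaw": 45},
    {"tx": 0, "ty": 0, "tz": 0, "ax": 0, "ay": 0, "az": 0, "jaw": 45},
    {"tx": 0, "ty": 0, "tz": 0, "ax": 0, "ay": 0, "az": 0, "jaw": 45},
  ],
)

```text
clock: 31.05
tcp_pos: [440.6, -243.1, 76.6]
tcp_rot: [0.708, -0.001, 0.002, -0.707]
wrist_force: [1.0, -0.4, 5.0]
opening: 58.3
```

```bash
python3 look2.py r3 240 150 440.9 -244.5 76 135
```

```text
pred wrist panel px 135.0 [200. 230.]
pred wrist panel px 0 [200. 152.]
t 31.15 tcp [ 440.6 -243.1   76.6] jawyaw -0.2 y-axis [ 0.001 -0.001 -1.   ] q [-0.71  0.06  2.1   0.    0.98 -0.7 ] open 58.2 F [ 1.3 -1.1  4.6]
ay (deg) = -0.2
delta AFTER turn [ 0.3  0.6 -1.4]
tilt fix ax,az deg [ 0.07 -0.    0.08]
delta now tx,ty,tz [ 0.3  0.6 -1.4] rows>= 1
```

View pics/r3.png

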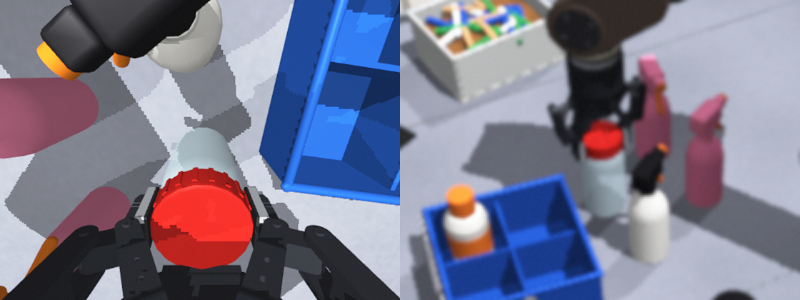

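Request:
carry_out(
  plan=[
    {"tx": 0, "ty": -5, "tz": 0, "ax": 0, "ay": 0, "az": 0, "jaw": 45},
    {"tx": 0, "ty": -12, "tz": 0, "ax": 0, "ay": 0, "az": 0, "jaw": 45},
    {"tx": 0, "ty": -24, "tz": 0, "ax": 0, "ay": 0, "az": 0, "jaw": 45},
    {"tx": 0, "ty": -30, "tz": 0, "ax": 0, "ay": 0, "az": 0, "jaw": 45},
    {"tx": 0, "ty": -30, "tz": 0, "ax": 0, "ay": 0, "az": 0, "jaw": 45},
    {"tx": 0, "ty": -30, "tz": 0, "ax": 0, "ay": 0, "az": 0, "jaw": 45},
    {"tx": 0, "ty": -30, "tz": 0, "ax": 0, "ay": 0, "az": 0, "jaw": 45},
    {"tx": 0, "ty": -18, "tz": 0, "ax": 0, "ay": 0, "az": 0, "jaw": 45},
    {"tx": 0, "ty": -11, "tz": 0, "ax": 0, "ay": 0, "az": 0, "jaw": 45},
    {"tx": 0, "ty": 0, "tz": 0, "ax": 0, "ay": 0, "az": 0, "jaw": 45},
    {"tx": 0, "ty": 0, "tz": 0, "ax": 0, "ay": 0, "az": 0, "jaw": 45},
  ],
)

```text
clock: 32.07
tcp_pos: [439.6, -242.2, 265.2]
tcp_rot: [-0.707, 0.001, -0.001, 0.707]
wrist_force: [-0.3, 0.4, -2.4]
opening: 58.1
```

Request:
carry_out(
  plan=[
    {"tx": 2, "ty": 0, "tz": 10, "ax": 0, "ay": 0, "az": 0, "jaw": 45},
    {"tx": 5, "ty": 0, "tz": 20, "ax": 0, "ay": 0, "az": 0, "jaw": 45},
    {"tx": 7, "ty": 0, "tz": 30, "ax": 0, "ay": 0, "az": 0, "jaw": 45},
    {"tx": 7, "ty": 0, "tz": 30, "ax": 0, "ay": 0, "az": 0, "jaw": 45},
    {"tx": 7, "ty": 0, "tz": 30, "ax": 0, "ay": 0, "az": 0, "jaw": 45},
    {"tx": 7, "ty": 0, "tz": 30, "ax": 0, "ay": 0, "az": 0, "jaw": 45},
    {"tx": 7, "ty": 0, "tz": 30, "ax": 0, "ay": 0, "az": 0, "jaw": 45},
    {"tx": 7, "ty": 0, "tz": 30, "ax": 0, "ay": 0, "az": 0, "jaw": 45},
    {"tx": 7, "ty": 0, "tz": 30, "ax": 0, "ay": 0, "az": 0, "jaw": 45},
    {"tx": 7, "ty": 0, "tz": 30, "ax": 0, "ay": 0, "az": 0, "jaw": 45},
    {"tx": 7, "ty": 0, "tz": 30, "ax": 0, "ay": 0, "az": 0, "jaw": 45},
    {"tx": 7, "ty": 0, "tz": 30, "ax": 0, "ay": 0, "az": 0, "jaw": 45},
    {"tx": 7, "ty": 0, "tz": 30, "ax": 0, "ay": 0, "az": 0, "jaw": 45},
    {"tx": 7, "ty": 0, "tz": 30, "ax": 0, "ay": 0, "az": 0, "jaw": 45},
    {"tx": 6, "ty": 0, "tz": 25, "ax": 0, "ay": 0, "az": 0, "jaw": 45},
    {"tx": 3, "ty": 0, "tz": 15, "ax": 0, "ay": 0, "az": 0, "jaw": 45},
    {"tx": 0, "ty": 0, "tz": 0, "ax": 0, "ay": 0, "az": 0, "jaw": 45},
    {"tx": 0, "ty": 0, "tz": 0, "ax": 0, "ay": 0, "az": 0, "jaw": 45},
    {"tx": 0, "ty": 0, "tz": 0, "ax": 0, "ay": 0, "az": 0, "jaw": 45},
  ],
)

```text
clock: 33.65
tcp_pos: [540.3, 186.8, 264.1]
tcp_rot: [0.707, -0.002, -0.0, -0.707]
wrist_force: [0.2, 0.2, -1.6]
opening: 58.2
```

```bash
python3 look2.py r4 270 270 541 187 80.8 4
```

```text
pred wrist panel px 4.0 [201. 120.]
pred wrist panel px 0 [201. 119.]
t 33.75 tcp [540.9 186.3 265.1] jawyaw -0.2 y-axis [-0.001 -0.    -1.   ] q [ 0.15  0.02  1.77 -0.    1.35  0.16] open 58.1 F [-0.6  0.2 -1.6]
ay (deg) = -0.2
delta AFTER turn [  0.4 184.3   0.8]
tilt fix ax,az deg [ 0.03  0.   -0.08]
delta now tx,ty,tz [  0.4 184.3   0.8] rows>= 5
```

View pics/r4.png

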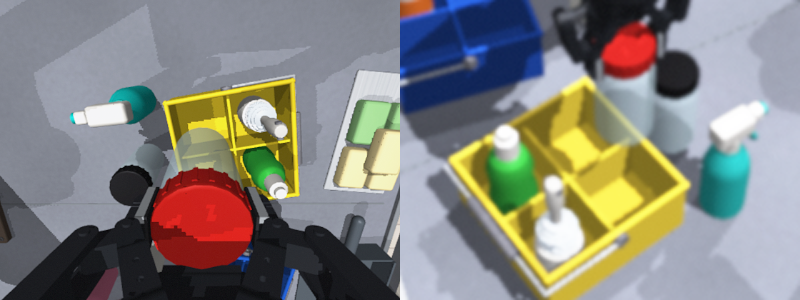

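Request:
carry_out(
  plan=[
    {"tx": 0, "ty": 12, "tz": 1, "ax": 0, "ay": 0, "az": 0, "jaw": 45},
    {"tx": 0, "ty": 24, "tz": 0, "ax": 0, "ay": 0, "az": 0, "jaw": 45},
    {"tx": 0, "ty": 30, "tz": 0, "ax": 0, "ay": 0, "az": 0, "jaw": 45},
    {"tx": 0, "ty": 20, "tz": 0, "ax": 0, "ay": 0, "az": 0, "jaw": 45},
    {"tx": 0, "ty": 4, "tz": 0, "ax": 0, "ay": 0, "az": 0, "jaw": 45},
    {"tx": 0, "ty": 0, "tz": 0, "ax": 0, "ay": 0, "az": 0, "jaw": 45},
  ],
)

```text
clock: 34.25
tcp_pos: [539.8, 187.3, 173.2]
tcp_rot: [0.707, -0.003, -0.0, -0.707]
wrist_force: [-1.2, 0.2, -1.2]
opening: 58.3
```

```bash
python3 look2.py r5 270 270 541 187 80.8 4
```

```text
pred wrist panel px 4.0 [200. 132.]
pred wrist panel px 0 [200. 131.]
t 34.35 tcp [542.1 187.9 177. ] jawyaw -0.2 y-axis [ 0.002  0.    -1.   ] q [0.16 0.09 1.86 0.   1.18 0.16] open 58.3 F [ 0.3 -0.  -1.1]
ay (deg) = -0.2
delta AFTER turn [-1.3 96.2 -0.9]
tilt fix ax,az deg [-0.02 -0.    0.11]
delta now tx,ty,tz [-1.3 96.2 -0.9] rows>= 3
```

View pics/r5.png

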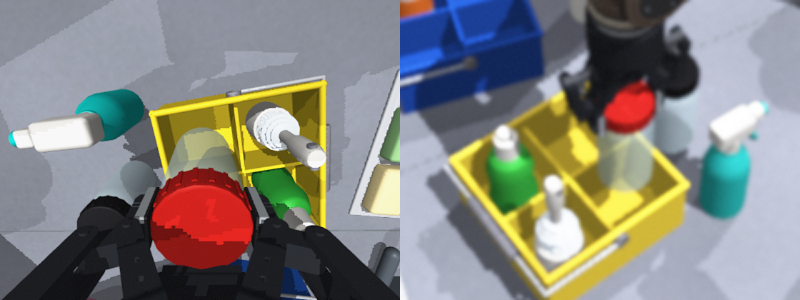

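Jar is aligned with the near-left bay. I'll keep lowering it.

Request:
carry_out(
  plan=[
    {"tx": -1, "ty": 10, "tz": 0, "ax": 0, "ay": 0, "az": 0, "jaw": 45},
    {"tx": 0, "ty": 18, "tz": 0, "ax": 0, "ay": 0, "az": 0, "jaw": 45},
    {"tx": 0, "ty": 20, "tz": 0, "ax": 0, "ay": 0, "az": 0, "jaw": 45},
    {"tx": 0, "ty": 18, "tz": 0, "ax": 0, "ay": 0, "az": 0, "jaw": 45},
    {"tx": 0, "ty": 12, "tz": 0, "ax": 0, "ay": 0, "az": 0, "jaw": 45},
    {"tx": 0, "ty": 6, "tz": 0, "ax": 0, "ay": 0, "az": 0, "jaw": 45},
    {"tx": 0, "ty": 3, "tz": 0, "ax": 0, "ay": 0, "az": 0, "jaw": 45},
    {"tx": 0, "ty": 2, "tz": 0, "ax": 0, "ay": 0, "az": 0, "jaw": 45},
    {"tx": 0, "ty": 0, "tz": 0, "ax": 0, "ay": 0, "az": 0, "jaw": 45},
    {"tx": 0, "ty": 0, "tz": 0, "ax": 0, "ay": 0, "az": 0, "jaw": 45},
    {"tx": 0, "ty": 0, "tz": 0, "ax": 0, "ay": 0, "az": 0, "jaw": 45},
  ],
)

```text
clock: 35.27
tcp_pos: [541.1, 188.3, 87.9]
tcp_rot: [-0.707, 0.0, -0.002, 0.707]
wrist_force: [-0.2, 0.0, -1.4]
opening: 58.6
```

Request:
carry_out(
  plan=[
    {"tx": 0, "ty": 2, "tz": 0, "ax": 0, "ay": 0, "az": 0, "jaw": 45},
    {"tx": 0, "ty": 2, "tz": 0, "ax": 0, "ay": 0, "az": 0, "jaw": 45},
    {"tx": 0, "ty": 1, "tz": 0, "ax": 0, "ay": 0, "az": 0, "jaw": 45},
    {"tx": 0, "ty": 0, "tz": 0, "ax": 0, "ay": 0, "az": 0, "jaw": 45},
    {"tx": 0, "ty": 0, "tz": 0, "ax": 0, "ay": 0, "az": 0, "jaw": 45},
  ],
)

```text
clock: 35.68
tcp_pos: [540.2, 188.1, 81.6]
tcp_rot: [0.707, -0.001, 0.001, -0.707]
wrist_force: [0.2, -0.5, -1.4]
opening: 58.3
```

Request:
carry_out(
  plan=[
    {"tx": 0, "ty": 1, "tz": 0, "ax": 0, "ay": 0, "az": 0, "jaw": 45},
    {"tx": 0, "ty": 1, "tz": 0, "ax": 0, "ay": 0, "az": 0, "jaw": 45},
    {"tx": 0, "ty": 0, "tz": 0, "ax": 0, "ay": 0, "az": 0, "jaw": 45},
    {"tx": 0, "ty": 0, "tz": 0, "ax": 0, "ay": 0, "az": 0, "jaw": 45},
  ],
)

```text
clock: 36.02
tcp_pos: [540.7, 188.2, 80.6]
tcp_rot: [-0.707, 0.001, -0.001, 0.707]
wrist_force: [-1.1, -0.7, 3.1]
opening: 58.4
```

Request:
carry_out(
  plan=[
    {"tx": 0, "ty": 0, "tz": 0, "ax": 0, "ay": 0, "az": 0, "jaw": 75},
    {"tx": 0, "ty": 0, "tz": 0, "ax": 0, "ay": 0, "az": 0, "jaw": 80},
    {"tx": 0, "ty": 0, "tz": 0, "ax": 0, "ay": 0, "az": 0, "jaw": 84},
    {"tx": 0, "ty": -6, "tz": 0, "ax": 0, "ay": 0, "az": 0, "jaw": 84},
    {"tx": 0, "ty": -14, "tz": 0, "ax": 0, "ay": 0, "az": 0, "jaw": 84},
    {"tx": 0, "ty": -25, "tz": 0, "ax": 0, "ay": 0, "az": 0, "jaw": 84},
    {"tx": 0, "ty": -30, "tz": 0, "ax": 0, "ay": 0, "az": 0, "jaw": 84},
    {"tx": 0, "ty": -30, "tz": 0, "ax": 0, "ay": 0, "az": 0, "jaw": 75},
    {"tx": -10, "ty": -20, "tz": 3, "ax": 0, "ay": 0, "az": 0, "jaw": 65},
    {"tx": -20, "ty": -10, "tz": 6, "ax": 0, "ay": 0, "az": 0, "jaw": 65},
    {"tx": -28, "ty": 0, "tz": 8, "ax": 0, "ay": 0, "az": 0, "jaw": 65},
    {"tx": -28, "ty": 0, "tz": 8, "ax": 0, "ay": 0, "az": 0, "jaw": 65},
    {"tx": -18, "ty": 0, "tz": 6, "ax": 0, "ay": 0, "az": 0, "jaw": 65},
    {"tx": -9, "ty": 0, "tz": 3, "ax": 0, "ay": 0, "az": 0, "jaw": 65},
    {"tx": 0, "ty": 0, "tz": 0, "ax": 0, "ay": 0, "az": 0, "jaw": 65},
    {"tx": 0, "ty": 0, "tz": 0, "ax": 0, "ay": 0, "az": 0, "jaw": 65},
  ],
)

```text
clock: 37.35
tcp_pos: [427.9, 222.5, 215.3]
tcp_rot: [-0.707, 0.0, -0.001, 0.707]
wrist_force: [1.1, -0.2, -0.7]
opening: 56.0
```

Request:
carry_out(
  plan=[
    {"tx": 0, "ty": 0, "tz": 0, "ax": 0, "ay": 6.6, "az": 0, "jaw": 65},
    {"tx": 0, "ty": 0, "tz": 0, "ax": 0, "ay": 6.6, "az": 0, "jaw": 65},
    {"tx": 0, "ty": 0, "tz": 0, "ax": 0, "ay": 6.6, "az": 0, "jaw": 65},
    {"tx": 0, "ty": 0, "tz": 0, "ax": 0, "ay": 6.6, "az": 0, "jaw": 65},
    {"tx": 0, "ty": 0, "tz": 0, "ax": 0, "ay": 6.6, "az": 0, "jaw": 65},
    {"tx": 0, "ty": 0, "tz": 0, "ax": 0, "ay": 6.6, "az": 0, "jaw": 65},
    {"tx": 0, "ty": 0, "tz": 0, "ax": 0, "ay": 6.6, "az": 0, "jaw": 65},
    {"tx": 0, "ty": 0, "tz": 0, "ax": 0, "ay": 6.6, "az": 0, "jaw": 65},
    {"tx": 0, "ty": 0, "tz": 0, "ax": 0, "ay": 6.6, "az": 0, "jaw": 65},
    {"tx": 0, "ty": 0, "tz": 0, "ax": 0, "ay": 6.6, "az": 0, "jaw": 65},
    {"tx": 0, "ty": 0, "tz": 0, "ax": 0, "ay": 6.6, "az": 0, "jaw": 65},
    {"tx": 0, "ty": 0, "tz": 0, "ax": 0, "ay": 6.6, "az": 0, "jaw": 65},
    {"tx": 0, "ty": 0, "tz": 0, "ax": 0, "ay": 6.6, "az": 0, "jaw": 65},
    {"tx": 0, "ty": 0, "tz": 0, "ax": 0, "ay": 0, "az": 0, "jaw": 65},
    {"tx": 0, "ty": 0, "tz": 0, "ax": 0, "ay": 0, "az": 0, "jaw": 65},
    {"tx": 0, "ty": 0, "tz": 0, "ax": 0, "ay": 0, "az": 0, "jaw": 65},
  ],
)

```text
clock: 38.68
tcp_pos: [428.1, 222.2, 214.8]
tcp_rot: [0.518, -0.482, 0.482, -0.518]
wrist_force: [1.1, 0.8, -0.3]
opening: 55.6
```

```bash
sed -i 's/go(\*P\[:3\],0)/go(*P[:3],float(sys.argv[8]) if len(sys.argv)>8 else 0)/' look2.py; python3 look2.py t1 300 270 428 221.8 116 165 94
```

```text
pred wrist panel px 165.0 [202. 161.]
pred wrist panel px 0 [202. 126.]
t 38.7833 tcp [427.8 222.3 214.8] jawyaw -85.9 y-axis [ 0. -0. -1.] q [ 0.27 -0.15  2.03 -0.    1.26  1.77] open 55.4 F [0.1 0.4 1. ]
ay (deg) = 0.1
delta AFTER turn [ 0.5 98.8  0.1]
tilt fix ax,az deg [-0. -0.  0.]
delta now tx,ty,tz [ 0.5 98.8  0.1] rows>= 3
```

View pics/t1.png

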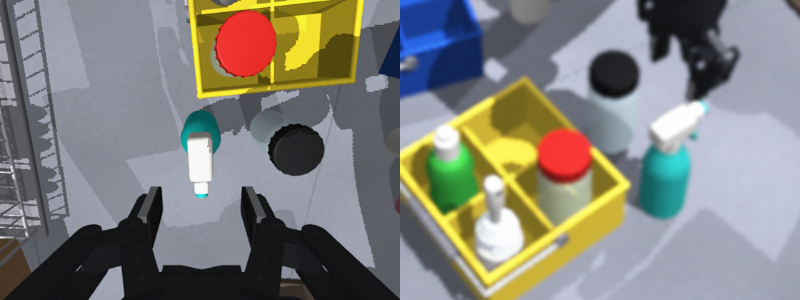

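Request:
carry_out(
  plan=[
    {"tx": 0, "ty": 12, "tz": 0, "ax": 0, "ay": 0, "az": 0, "jaw": 65},
    {"tx": 0, "ty": 20, "tz": 0, "ax": 0, "ay": 0, "az": 0, "jaw": 65},
    {"tx": 0, "ty": 25, "tz": 0, "ax": 0, "ay": 0, "az": 0, "jaw": 65},
    {"tx": 0, "ty": 20, "tz": 0, "ax": 0, "ay": 0, "az": 0, "jaw": 65},
    {"tx": 0, "ty": 12, "tz": 0, "ax": 0, "ay": 0, "az": 0, "jaw": 65},
    {"tx": 0, "ty": 7, "tz": 0, "ax": 0, "ay": 0, "az": 0, "jaw": 65},
    {"tx": 0, "ty": 3, "tz": 0, "ax": 0, "ay": 0, "az": 0, "jaw": 65},
    {"tx": 0, "ty": 0, "tz": 0, "ax": 0, "ay": 0, "az": 0, "jaw": 65},
    {"tx": 0, "ty": 0, "tz": 0, "ax": 0, "ay": 0, "az": 0, "jaw": 65},
    {"tx": 0, "ty": 0, "tz": 0, "ax": 0, "ay": 0, "az": 0, "jaw": 65},
  ],
)

```text
clock: 39.62
tcp_pos: [428.5, 222.8, 117.2]
tcp_rot: [-0.516, 0.482, -0.483, 0.518]
wrist_force: [0.3, 0.1, 0.4]
opening: 55.4
```

```bash
python3 look2.py t2 300 270 428 221.8 116 165 94
```

```text
pred wrist panel px 165.0 [203. 219.]
pred wrist panel px 0 [202. 143.]
t 39.7167 tcp [428.3 222.7 117. ] jawyaw -86.0 y-axis [ 0.002  0.001 -1.   ] q [ 0.27 -0.04  2.12 -0.    1.06  1.77] open 55.3 F [-0.5  0.4 -0. ]
ay (deg) = 0.0
delta AFTER turn [ 0.9  1.  -0.3]
tilt fix ax,az deg [-0.13 -0.   -0.03]
delta now tx,ty,tz [ 0.9  1.  -0.3] rows>= 1
```

View pics/t2.png

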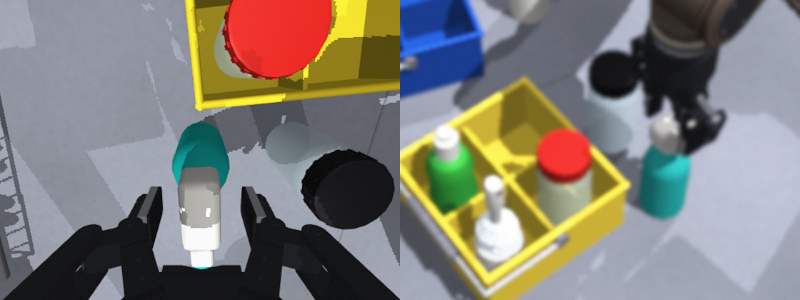

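Request:
carry_out(
  plan=[
    {"tx": 0, "ty": 1, "tz": 0, "ax": 0, "ay": 0, "az": 0, "jaw": 55},
    {"tx": 0, "ty": 0, "tz": 0, "ax": 0, "ay": 0, "az": 0, "jaw": 48},
    {"tx": 0, "ty": 0, "tz": 0, "ax": 0, "ay": 0, "az": 0, "jaw": 43},
    {"tx": 0, "ty": 0, "tz": 0, "ax": 0, "ay": 0, "az": 0, "jaw": 38},
    {"tx": 0, "ty": 0, "tz": 0, "ax": 0, "ay": 0, "az": 0, "jaw": 34},
    {"tx": 0, "ty": 0, "tz": 0, "ax": 0, "ay": 0, "az": 0, "jaw": 30},
    {"tx": 0, "ty": 0, "tz": 0, "ax": 0, "ay": 0, "az": 0, "jaw": 25},
    {"tx": 0, "ty": 0, "tz": 0, "ax": 0, "ay": 0, "az": 0, "jaw": 10},
    {"tx": 0, "ty": 0, "tz": 0, "ax": 0, "ay": 0, "az": 0, "jaw": 10},
    {"tx": 0, "ty": 0, "tz": 0, "ax": 0, "ay": 0, "az": 0, "jaw": 10},
  ],
)

```text
clock: 40.55
tcp_pos: [427.7, 222.6, 115.0]
tcp_rot: [-0.517, 0.482, -0.482, 0.517]
wrist_force: [-0.6, 0.7, 1.2]
opening: 24.9
```

```bash
python3 look2.py t3 300 270 428 221.8 116 165 94
```

```text
pred wrist panel px 165.0 [203. 221.]
pred wrist panel px 0 [202. 143.]
t 40.65 tcp [427.7 222.6 115.1] jawyaw -86.0 y-axis [ 0.001  0.    -1.   ] q [ 0.27 -0.04  2.12  0.    1.06  1.77] open 25.4 F [-0.5  0.8  1.4]
ay (deg) = 0.0
delta AFTER turn [ 0.8 -0.9  0.3]
tilt fix ax,az deg [-0.03 -0.   -0.02]
delta now tx,ty,tz [ 0.8 -0.9  0.3] rows>= 1
```

View pics/t3.png

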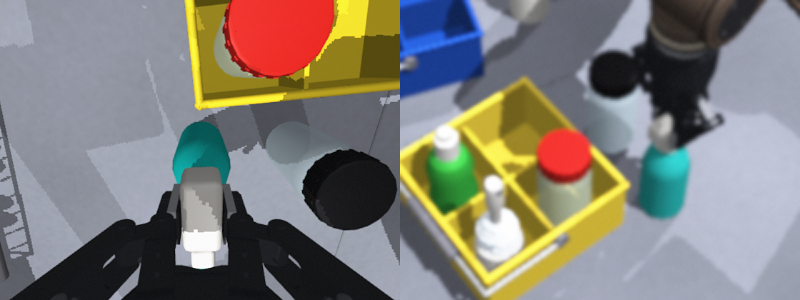

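Request:
carry_out(
  plan=[
    {"tx": 0, "ty": -5, "tz": 0, "ax": 0, "ay": 0, "az": 0, "jaw": 10},
    {"tx": 0, "ty": -12, "tz": 0, "ax": 0, "ay": 0, "az": 0, "jaw": 10},
    {"tx": 0, "ty": -24, "tz": 0, "ax": 0, "ay": 0, "az": 0, "jaw": 10},
    {"tx": 0, "ty": -30, "tz": 0, "ax": 0, "ay": 0, "az": 0, "jaw": 10},
    {"tx": 0, "ty": -30, "tz": 0, "ax": 0, "ay": 0, "az": 0, "jaw": 10},
    {"tx": 0, "ty": -30, "tz": 0, "ax": 0, "ay": 0, "az": 0, "jaw": 10},
    {"tx": 0, "ty": -25, "tz": 0, "ax": 0, "ay": 0, "az": 0, "jaw": 10},
    {"tx": 0, "ty": -15, "tz": 0, "ax": 0, "ay": 0, "az": 0, "jaw": 10},
    {"tx": 0, "ty": -8, "tz": 0, "ax": 0, "ay": 0, "az": 0, "jaw": 10},
    {"tx": 0, "ty": 0, "tz": 0, "ax": 0, "ay": 0, "az": 0, "jaw": 10},
    {"tx": 0, "ty": 0, "tz": 0, "ax": 0, "ay": 0, "az": 0, "jaw": 10},
  ],
)

```text
clock: 41.57
tcp_pos: [426.9, 222.3, 292.7]
tcp_rot: [0.518, -0.482, 0.482, -0.517]
wrist_force: [0.1, 0.6, -1.3]
opening: 25.4
```

```bash
python3 look2.py t4 300 230 573.6 -110.6 119.2 4 94
```

```text
pred wrist panel px 4.0 [385.  52.]
pred wrist panel px 0 [383.  52.]
t 41.6667 tcp [426.5 222.2 291.6] jawyaw -86.0 y-axis [-0.004 -0.001 -1.   ] q [ 0.27 -0.21  1.94 -0.    1.41  1.77] open 25.2 F [-0.2  0.2 -2. ]
ay (deg) = 0.0
delta AFTER turn [342.1 172.2 124.2]
tilt fix ax,az deg [0.23 0.   0.05]
delta now tx,ty,tz [342.1 172.2 124.1] rows>= 9
```

View pics/t4.png

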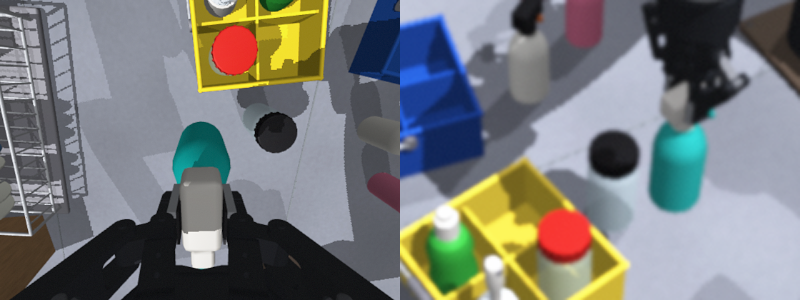

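Request:
carry_out(
  plan=[
    {"tx": 8, "ty": 0, "tz": 3, "ax": 0, "ay": 0, "az": 0, "jaw": 10},
    {"tx": 18, "ty": 0, "tz": 6, "ax": 0, "ay": 0, "az": 0, "jaw": 10},
    {"tx": 27, "ty": 0, "tz": 10, "ax": 0, "ay": 0, "az": 0, "jaw": 10},
    {"tx": 27, "ty": 0, "tz": 10, "ax": 0, "ay": 0, "az": 0, "jaw": 10},
    {"tx": 27, "ty": 0, "tz": 10, "ax": 0, "ay": 0, "az": 0, "jaw": 10},
    {"tx": 27, "ty": 0, "tz": 10, "ax": 0, "ay": 0, "az": 0, "jaw": 10},
    {"tx": 27, "ty": 0, "tz": 10, "ax": 0, "ay": 0, "az": 0, "jaw": 10},
    {"tx": 27, "ty": 0, "tz": 10, "ax": 0, "ay": 0, "az": 0, "jaw": 10},
    {"tx": 27, "ty": 0, "tz": 10, "ax": 0, "ay": 0, "az": 0, "jaw": 10},
    {"tx": 27, "ty": 0, "tz": 10, "ax": 0, "ay": 0, "az": 0, "jaw": 10},
    {"tx": 27, "ty": 0, "tz": 10, "ax": 0, "ay": 0, "az": 0, "jaw": 10},
    {"tx": 27, "ty": 0, "tz": 10, "ax": 0, "ay": 0, "az": 0, "jaw": 10},
    {"tx": 22, "ty": 0, "tz": 8, "ax": 0, "ay": 0, "az": 0, "jaw": 10},
    {"tx": 15, "ty": 0, "tz": 5, "ax": 0, "ay": 0, "az": 0, "jaw": 10},
    {"tx": 9, "ty": 0, "tz": 2, "ax": 0, "ay": 0, "az": 0, "jaw": 10},
    {"tx": 0, "ty": 0, "tz": 0, "ax": 0, "ay": 0, "az": 0, "jaw": 10},
    {"tx": 0, "ty": 0, "tz": 0, "ax": 0, "ay": 0, "az": 0, "jaw": 10},
    {"tx": 0, "ty": 0, "tz": 0, "ax": 0, "ay": 0, "az": 0, "jaw": 10},
  ],
)

```text
clock: 43.17
tcp_pos: [574.8, -108.9, 293.7]
tcp_rot: [-0.517, 0.482, -0.482, 0.518]
wrist_force: [-0.3, 0.9, -1.1]
opening: 25.2
```

```bash
python3 look2.py t5 230 200 573.6 -110.6 119.2 4 94
```

```text
pred wrist panel px 4.0 [202. 119.]
pred wrist panel px 0 [202. 118.]
t 43.2667 tcp [ 574.9 -108.8  294. ] jawyaw -85.9 y-axis [ 0.  0. -1.] q [-0.36  0.04  1.71  0.    1.4   1.14] open 25.2 F [-0.1 -0.1 -1.7]
ay (deg) = 0.1
delta AFTER turn [  1.8 174.8  -1.4]
tilt fix ax,az deg [-0.01 -0.   -0.01]
delta now tx,ty,tz [  1.8 174.8  -1.5] rows>= 5
```

View pics/t5.png

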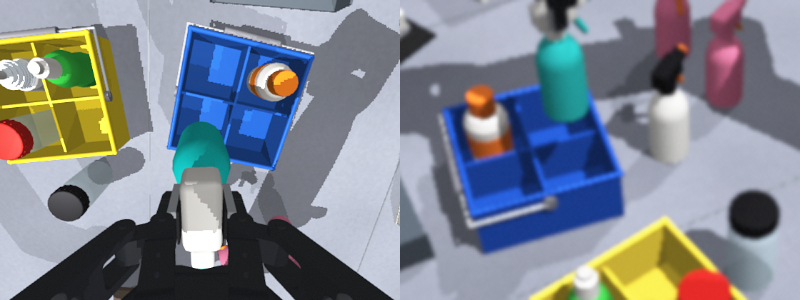

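Request:
carry_out(
  plan=[
    {"tx": 2, "ty": 12, "tz": -1, "ax": 0, "ay": 0, "az": 0, "jaw": 10},
    {"tx": 0, "ty": 24, "tz": 0, "ax": 0, "ay": 0, "az": 0, "jaw": 10},
    {"tx": 0, "ty": 26, "tz": 0, "ax": 0, "ay": 0, "az": 0, "jaw": 10},
    {"tx": 0, "ty": 14, "tz": 0, "ax": 0, "ay": 0, "az": 0, "jaw": 10},
    {"tx": 0, "ty": 4, "tz": 0, "ax": 0, "ay": 0, "az": 0, "jaw": 10},
    {"tx": 0, "ty": 0, "tz": 0, "ax": 0, "ay": 0, "az": 0, "jaw": 10},
    {"tx": 0, "ty": 0, "tz": 0, "ax": 0, "ay": 0, "az": 0, "jaw": 10},
  ],
)

```text
clock: 43.85
tcp_pos: [574.6, -111.9, 214.4]
tcp_rot: [-0.517, 0.482, -0.482, 0.517]
wrist_force: [0.2, -0.7, -2.1]
opening: 25.2
```

```bash
python3 look2.py t6 230 200 573.6 -110.6 119.2 4 94
```

```text
pred wrist panel px 4.0 [200. 128.]
pred wrist panel px 0 [200. 127.]
t 43.95 tcp [ 575.2 -112.3  215.7] jawyaw -86.0 y-axis [ 0.003 -0.001 -1.   ] q [-0.37  0.09  1.8  -0.    1.25  1.13] open 25.2 F [-0.2  0.3 -1.8]
ay (deg) = 0.0
delta AFTER turn [-1.9 96.5 -1.8]
tilt fix ax,az deg [-0.17 -0.    0.08]
delta now tx,ty,tz [-1.9 96.5 -1.8] rows>= 3
```

View pics/t6.png

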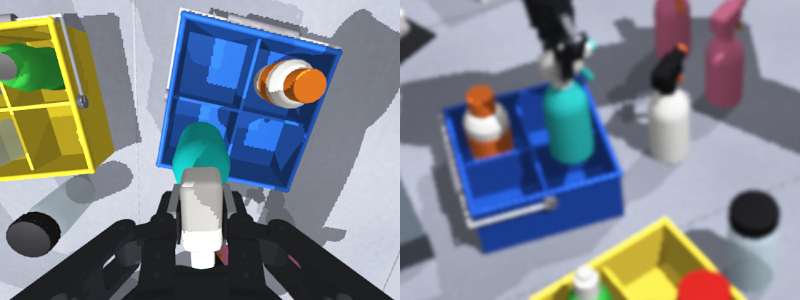

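Request:
carry_out(
  plan=[
    {"tx": -1, "ty": 10, "tz": -1, "ax": 0, "ay": 0, "az": 0, "jaw": 10},
    {"tx": 0, "ty": 18, "tz": 0, "ax": 0, "ay": 0, "az": 0, "jaw": 10},
    {"tx": 0, "ty": 20, "tz": 0, "ax": 0, "ay": 0, "az": 0, "jaw": 10},
    {"tx": 0, "ty": 18, "tz": 0, "ax": 0, "ay": 0, "az": 0, "jaw": 10},
    {"tx": 0, "ty": 12, "tz": 0, "ax": 0, "ay": 0, "az": 0, "jaw": 10},
    {"tx": 0, "ty": 6, "tz": 0, "ax": 0, "ay": 0, "az": 0, "jaw": 10},
    {"tx": 0, "ty": 3, "tz": 0, "ax": 0, "ay": 0, "az": 0, "jaw": 10},
    {"tx": 0, "ty": 2, "tz": 0, "ax": 0, "ay": 0, "az": 0, "jaw": 10},
    {"tx": 0, "ty": 0, "tz": 0, "ax": 0, "ay": 0, "az": 0, "jaw": 10},
    {"tx": 0, "ty": 0, "tz": 0, "ax": 0, "ay": 0, "az": 0, "jaw": 10},
    {"tx": 0, "ty": 0, "tz": 0, "ax": 0, "ay": 0, "az": 0, "jaw": 10},
  ],
)

```text
clock: 44.87
tcp_pos: [573.9, -111.4, 126.0]
tcp_rot: [-0.517, 0.481, -0.483, 0.518]
wrist_force: [0.4, -0.4, -2.2]
opening: 25.2
```

Request:
carry_out(
  plan=[
    {"tx": 0, "ty": 2, "tz": 0, "ax": 0, "ay": 0, "az": 0, "jaw": 10},
    {"tx": 0, "ty": 2, "tz": 0, "ax": 0, "ay": 0, "az": 0, "jaw": 10},
    {"tx": 0, "ty": 1, "tz": 0, "ax": 0, "ay": 0, "az": 0, "jaw": 10},
    {"tx": 0, "ty": 0, "tz": 0, "ax": 0, "ay": 0, "az": 0, "jaw": 10},
    {"tx": 0, "ty": 0, "tz": 0, "ax": 0, "ay": 0, "az": 0, "jaw": 10},
  ],
)

```text
clock: 45.28
tcp_pos: [573.1, -111.1, 119.6]
tcp_rot: [0.517, -0.482, 0.482, -0.517]
wrist_force: [-0.5, -0.0, -1.4]
opening: 24.7
```

Request:
carry_out(
  plan=[
    {"tx": 0, "ty": 1, "tz": 0, "ax": 0, "ay": 0, "az": 0, "jaw": 10},
    {"tx": 0, "ty": 1, "tz": 0, "ax": 0, "ay": 0, "az": 0, "jaw": 10},
    {"tx": 0, "ty": 0, "tz": 0, "ax": 0, "ay": 0, "az": 0, "jaw": 10},
    {"tx": 0, "ty": 0, "tz": 0, "ax": 0, "ay": 0, "az": 0, "jaw": 10},
  ],
)

```text
clock: 45.62
tcp_pos: [573.8, -111.2, 119.1]
tcp_rot: [-0.517, 0.482, -0.483, 0.517]
wrist_force: [-0.8, 0.3, 6.3]
opening: 25.0
```

Contact with the floor. Releasing and moving up.

Request:
carry_out(
  plan=[
    {"tx": 0, "ty": 0, "tz": 0, "ax": 0, "ay": 0, "az": 0, "jaw": 35},
    {"tx": 0, "ty": 0, "tz": 0, "ax": 0, "ay": 0, "az": 0, "jaw": 50},
    {"tx": 0, "ty": 0, "tz": 0, "ax": 0, "ay": 0, "az": 0, "jaw": 60},
    {"tx": 0, "ty": 0, "tz": 0, "ax": 0, "ay": 0, "az": 0, "jaw": 60},
    {"tx": 0, "ty": -8, "tz": 0, "ax": 0, "ay": 0, "az": 0, "jaw": 60},
    {"tx": 0, "ty": -16, "tz": 0, "ax": 0, "ay": 0, "az": 0, "jaw": 60},
    {"tx": 0, "ty": -30, "tz": 0, "ax": 0, "ay": 0, "az": 0, "jaw": 60},
    {"tx": 0, "ty": -30, "tz": 0, "ax": 0, "ay": 0, "az": 0, "jaw": 60},
    {"tx": 0, "ty": -30, "tz": 0, "ax": 0, "ay": 0, "az": 0, "jaw": 60},
    {"tx": 0, "ty": -20, "tz": 0, "ax": 0, "ay": 0, "az": 0, "jaw": 60},
    {"tx": 0, "ty": -10, "tz": 0, "ax": 0, "ay": 0, "az": 0, "jaw": 60},
    {"tx": 0, "ty": 0, "tz": 0, "ax": 0, "ay": 0, "az": 0, "jaw": 60},
    {"tx": 0, "ty": 0, "tz": 0, "ax": 0, "ay": 0, "az": 0, "jaw": 60},
    {"tx": 0, "ty": 0, "tz": 0, "ax": 0, "ay": 0, "az": 0, "jaw": 60},
  ],
)

```text
clock: 46.78
tcp_pos: [572.3, -110.8, 259.6]
tcp_rot: [0.518, -0.483, 0.481, -0.517]
wrist_force: [0.4, 0.4, -0.5]
opening: 51.4
```

```bash
python3 - <<'E'
from h import *
import cv2
s=robot.read_camera("scene");t=robot.read_camera("top");w=robot.read_camera("wrist")
cv2.imwrite("pics/f1.png",cv2.resize(s[90:330,130:380],None,fx=2.4,fy=2.4,interpolation=cv2.INTER_CUBIC))
cv2.imwrite("pics/f2.png",np.vstack([cv2.resize(t[90:300,110:460],None,fx=2,fy=2,interpolation=cv2.INTER_CUBIC)]))
cv2.imwrite("pics/f3.png",w)
a=cv2.imread("pics/top0.png")
for n,(x,y) in {"black":(229,227),"white":(330,233)}.items():
    P=t[y-22:y+22,x-22:x+24];Q=a[y-22:y+22,x-22:x+24];print(n,cv2.phaseCorrelate(cv2.cvtColor(Q,6).astype(float),cv2.cvtColor(P,6).astype(float)),np.abs(P.astype(int)-Q).mean())
print(robot.read_state()["clock"],robot.read_state()["tcp_pos"])
E
```

```text
black ((0.13471097911089913, 0.5541103148297921), 0.6544670328248255) 20.32625164690382
white ((0.8140039510032295, 0.44871818389126616), 0.38804810904241044) 38.95932147562582
46.9333 [ 572.36113887 -110.82223489  259.5671132 ]
```

View pics/f1.png

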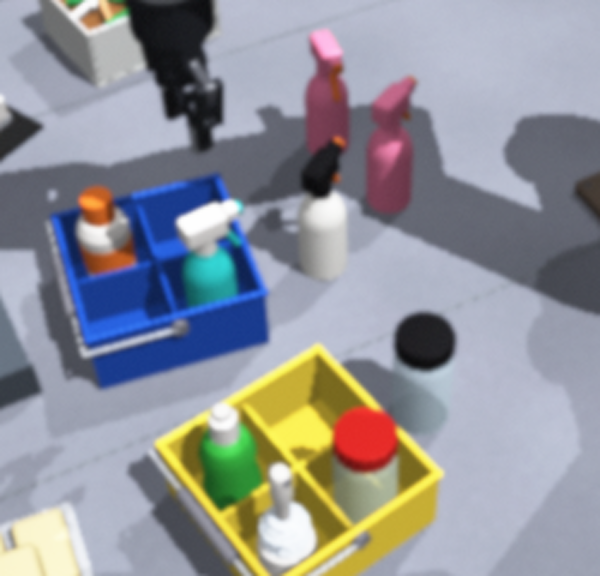

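View pics/f2.png

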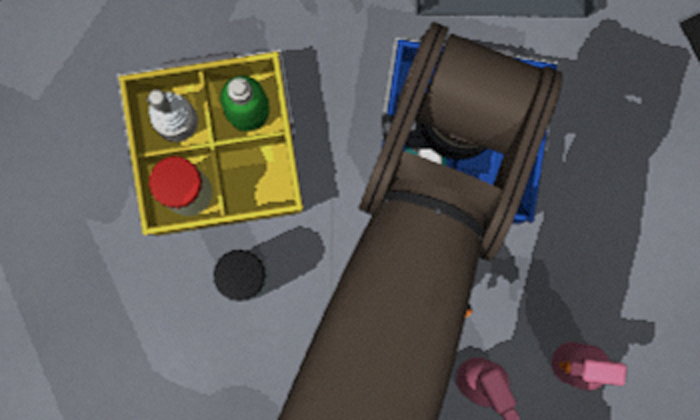

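View pics/f3.png

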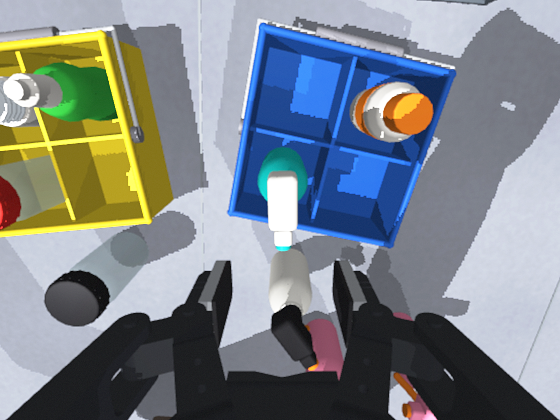

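```bash
python3 - <<'E'
from h import *
print(robot.hand_in(), robot.read_state()["clock"])
E
```

```text
the job is handed in; nothing more can be done
the job is handed in; nothing more can be done
```

I packed both kits and handed the job in at about 47 s of the 136 s. `hand_in` gives no verdict, so what follows is from my own last checks.

- **Yellow caddy:** the green bottle is in the far-right bay, the bottle brush in the far-left and the red-lidded jar in the near-left.
- **Blue caddy:** the scouring-cream bottle is in the far-right bay and the turquoise spray in the near-left.
- **Setting down:** I lowered each thing until the wrist felt the floor (3–6 N upward), at the grasp height plus the 4 mm caddy floor.
- **Last pictures:** all five look upright and released, one to a bay. The gripper is well clear above.
- **Things to leave:** the black-lidded jar shifted by less than 1 px (under 3 mm) in the top view. The arm hid the white spray bottle there, so my numerical check on it means nothing. In the scene and wrist views it stands upright within about 2 px of its start, by eye.

**What disagreed:**
- **Fingertips:** they showed about 25–35 mm above the reported TCP in the pictures, not 19 mm ahead of it as stated. My first close on the green bottle therefore shut on air just above its spout, without knocking it over. I set every grasp height after that from the pictures.
- **Openings:** they read about 1–2 mm under the stated sizes on every grip. All the grips held.

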